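Set the wet stirrers to dry

TASK

Set the washed stirrers to dry: first shut the air tap, then, with the air off, stand every stirrer that is there glass end down in the wells of the drying stand. Then set the air tap half open (45 degrees), and only after that start the timer: push its knob right down, keep it down while turning it clockwise as far as it goes, and only then let it spring up. Leave the jar and the bottle where they are.

Things in the scene. Friction and masses are not known exactly. Their poses are not given: they have to be found in the camera images.
- stirrer0: Stirrer, 170 mm long, 50 g: square black handle 16 x 16 x 100 mm and, in line, a round clear glass shaft 12 mm thick, 70 mm long. Starts lying flat. Its x axis runs from handle to shaft; origin at half length on the underside (centre line 8 mm up its z); handle x = -85 to +15 mm, shaft +15 to +85 mm; centre of mass near x = -20 mm. The five are alike; some may be absent.
- stirrer0_tip (a point): The free end of the glass shaft of stirrer0, on its centre line, 85 mm from half length.
- stirrer1: Another stirrer, exactly like stirrer0; may be absent. Origin and axes as for stirrer0.
- stirrer1_tip (a point): The free end of the glass shaft of stirrer1, on its centre line, 85 mm from half length.
- stirrer2: Another stirrer, exactly like stirrer0; may be absent. Origin and axes as for stirrer0.
- stirrer2_tip (a point): The free end of the glass shaft of stirrer2, on its centre line, 85 mm from half length.
- stirrer3: Another stirrer, exactly like stirrer0; may be absent. Origin and axes as for stirrer0.
- stirrer3_tip (a point): The free end of the glass shaft of stirrer3, on its centre line, 85 mm from half length.
- stirrer4: Another stirrer, exactly like stirrer0; may be absent. Origin and axes as for stirrer0.
- stirrer4_tip (a point): The free end of the glass shaft of stirrer4, on its centre line, 85 mm from half length.
- dryer: Drying stand, fixed: grey base 230 x 100 x 20 mm; on it a steel holder 191 x 42 mm, 5 mm walls, with a row of five open square wells 32 x 32 mm inside, 85 mm deep (floor 20 mm, rims 105 mm above the bench). Origin: centre of underside, z up; wells centred at x = -74, -37, 0, 37, 74 mm, y = 0. A well takes one stirrer, whose handle then sticks out 85 mm.
- tap: The compressed-air tap, fixed to the bench: a white round column 44 mm thick and 70 mm high on a steel foot 72 mm across, with a brass nozzle pointing along its x axis at 45 mm height. Origin: centre of the underside.
- tap_lever (a joint): Opening of the air tap's dark lever about the column's upright axis, rad, growing clockwise seen from above: 0 shut (lever along the tap's y axis, square to the nozzle), 0.785 half open, 1.57 fully open (lever over the nozzle). Hard stops at 0 and 1.57; stiff (0.1 N m), stays where left.
- lever_grip (a point): On the lever's turning axis at gripping height, 98 mm above the bench. The lever is a bar 14 mm thick, 30 mm tall (79 to 109 mm above the bench), 75 mm long, along this point's y axis from 20 mm behind to 55 mm in front (+y) of the turning axis. The point turns with the lever; grip here across the 14 mm and turn.
- timer: The dryer's timer, fixed to the bench: a white box 90 x 90 x 45 mm with a black push-and-turn knob on top. Origin: centre of the underside.
- timer_press (a joint): How far the timer knob is pushed down, in m: 0 up, 0.008 fully down. A spring pushes it up: 3.6 N at the start of the stroke, 8.4 N fully down.
- timer_turn (a joint): Angle of the timer knob, rad, growing clockwise seen from above: 0 off (as found), 1.31 (75 degrees) running, at a hard stop. It counts as started only if pushed down at 0 and kept down by over 4 mm all the way to the stop. Light friction (0.04 N m); stays at the angle where it is left.
- knob_grip (a point): On the knob's axis at gripping height, 83 mm above the bench while up. The knob is a bar 15 mm thick, 44 mm long (along this point's x), 36 mm tall (61 to 97 mm above the bench while up), on a disc 48 mm across, 6 mm thick (55 to 61 mm above the bench). The point turns and sinks with the knob.
- reagent_jar: Bystander: an amber jar, 72 mm across and 95 mm high, standing on the bench. Origin: centre of its underside. Leave it alone.
- wash_bottle: Bystander: a white plastic bottle, 60 mm across and 170 mm high. Origin: centre of its underside. Leave it alone.
Things that resemble listed ones, but are neither listed nor needed, are in the scene too. What is shaped like the stirrer0 but red is not meant. What is shaped like the stirrer1 but purple is not meant.

How it is judged:
By the outcome, as a careful person would: the job done as asked, in the order asked, and still so for the second after the job is handed in, with the robot touching nothing.
Of stirrer0, stirrer1, stirrer2, stirrer3, stirrer4 only 3 to 5 are there at a start; the rules pass over those that are not, and their reading is None.
At some moment in a run one of stirrer0, stirrer1, stirrer2, stirrer3, stirrer4 may be knocked a few centimetres aside while the robot is not near it.
It also fails if it takes over 210 s, if anything falls off the work surface, if the arm or the gripper's body presses on something with over 40 N, if the wrist force passes 120 N, or if a joint passes its speed limit or range.

ROBOT

A 6-joint arm with a two-finger parallel gripper is mounted at the origin on the work surface. World frame = base frame: x ahead of the robot, y to its left, z up, the work surface at z = 0. Lengths are in m, angles in degrees, forces in N, time in s.
With the tool pointing down it reaches from about 0.25 to 0.775 m from the base axis. Payload 4 kg.
Tool frame: the origin (TCP) lies on the front face of the gripper's body, between the roots of the fingers; the fingertips stand 73 mm ahead of it and the grasp point (between the pads) lies 54 mm ahead of it; z points along the fingers, y is the line along which they close (so a half turn about z gives the same grasp; the last joint's range is limited). The gripper opens to 85 mm and grips with 20 to 120 N. Pads are 22 mm wide; open, the fingers measure 114 mm over their backs; the gripper's body (76 mm by 85 mm) begins 54 mm behind the grasp point. The pads swing forward as they close: fully open they stand 13 mm farther back than shut.
Start: joints at [-79.532, 4.996, 78.535, -0, 96.463, -5.907], TCP at [0.155, -0.528, 0.304] pointing down, gripper open.
Joint ranges: [-177.83, 177.83], [-43.37, 116.18], [15.69, 146.23], [-61.86, 241.86], [9.47, 152.12], [-147.06, 147.06]. Speed limits (degrees/s): [159.86, 159.86, 180, 180, 180, 180].

INTERFACE

Orientations are given as a 3x3 rotation matrix whose columns are the frame's x, y, z axes.
In Python, from workcell import manip, cams, order gives the robot as it stands.
- The arm moves only by the shell command python3 -m inch 'ROWS'. ROWS is JSON, a list that holds one entry, the list of rows, each a list of 7 numbers: the turn, a rotation vector about the tool's x, y, z in units of pi/2 rad (1.0 is pi/2 rad), then the shift along the tool's x, y, z in units of 0.2 m (1.0 is 0.2 m), then the closure, from 0 (fully open) to 1 (shut). A call has 1 to 10 rows; each row shifts and turns the commanded pose from where the row before left it, along the tool's axes as they then stand; what a row does not reach is not made up. A row lasts 1/12 s, in which the tool goes at most 41.7 mm and 7.16 degrees, less where a joint would pass 70% of its speed; a pose out of reach is approached as far as the arm can. A call with a number of a shift or a turn outside -1 to 1 is refused whole. A call with a gripper value outside its range is refused whole. The fingers move at their own pace and stop on an object; the grip force is fixed at half the most. Time passes only in rows, so rows that do not move let the fingers close. It gives the time, the measured TCP pose, the force, the opening and the grip force at its end, in the units of the state.
- manip.get_state(): the state, without advancing time (a new reading comes with each control period).
- cams.grab_frame(name): name is "side" or "top" or "wrist"; returns a dict with "pixels" (420x560x3 uint8, red, green, blue), "intrinsics" (3x3 intrinsics, pixels), "world_to_cam" (4x4, takes a point from world to camera coordinates). Camera axes: x right, y down, z forward; pixel columns grow to the right and rows downward; lengths in m; the calibration is good to about 2 mm. A picture is of the moment at which its call begins. There is no depth.
- order.job_done(): hands the job in; it is judged then, once.
The state is a dict: "time": time; "joint_pos": joint angles; "dq": joint speeds; "joint_torque": joint torques, N m; "ee_pos": TCP position; "tcp_rot": TCP orientation; "wrist_force": force on the tool from outside, world axes, zero at the start; "torque": the same for the moment, N m; "width": opening from 0.0 (shut) to 1.0 (fully open); "grasp_force": force on a finger pad.
Only numpy, scipy, OpenCV 4.12 (cv2) and the standard library are available. Lean on these libraries where they do the work, as an engineer would, in place of code of your own. Each camera call takes 0.05 s, during which the arm holds its last target. There are 200 camera calls.

## Working session

There is one attempt and no reset: what is moved stays moved. The work goes in short steps, Python scripts to look and compute and a shell command to move; the robot and the scene stay as the last step left them, time stands still between calls to the robot, and variables do not carry over. Pictures are saved under pics/ and viewed, at most 14 in all, crops included, and the job is handed in when it is done.

```bash
mkdir -p pics; ls; python3 - <<'E'
from workcell import manip,cams,order
import cv2
for n in("top","side"):
    f=cams.grab_frame(n);cv2.imwrite(f"pics/{n}0.png",f["pixels"][:,:,::-1]);print(n,f["intrinsics"],f["world_to_cam"])
s=manip.get_state();print(s)
E
```

```text
pics
top [[459.21526032   0.         276.71657515]
 [  0.         459.21526032 208.08975243]
 [  0.           0.           1.        ]] [[-1.86054230e-02 -9.99794300e-01 -8.07445313e-03  8.00922032e-04]
 [-9.81125003e-01  1.98114989e-02 -1.92357046e-01  5.48330446e-01]
 [ 1.92477445e-01  4.34316365e-03 -9.81291786e-01  1.09823211e+00]
 [ 0.00000000e+00  0.00000000e+00  0.00000000e+00  1.00000000e+00]]
side [[380.5760267    0.         275.44784891]
 [  0.         380.5760267  208.21622837]
 [  0.           0.           1.        ]] [[ 0.97371864 -0.22698032 -0.01876003 -0.55821371]
 [-0.18757417 -0.75249156 -0.63132589  0.15705432]
 [ 0.1291818   0.61825269 -0.77529071  0.90474532]
 [ 0.          0.          0.          1.        ]]
{'time': 0.1, 'joint_pos': array([-7.95315627e+01,  5.03724142e+00,  7.86153015e+01, -3.00657595e-04,
        9.64615557e+01, -5.90750359e+00]), 'dq': array([-0.10511364, -0.033227  , -0.22816472, -0.01106843,  0.02494591,
        0.00923013]), 'joint_torque': array([ 1.99503658e-03, -3.53014469e+01, -3.14217782e+01, -1.38566706e-04,
        7.98300316e-03,  7.69948905e-07]), 'ee_pos': array([ 0.15500511, -0.52740577,  0.30284037]), 'tcp_rot': array([[ 9.59432650e-01,  2.81937680e-01, -3.66951706e-04],
       [ 2.81937848e-01, -9.59430674e-01,  1.95730191e-03],
       [ 1.99772438e-04, -1.98135693e-03, -9.99998017e-01]]), 'wrist_force': array([ 0.6544151 , -0.37646622, -0.62705136]), 'torque': array([ 0.00680011,  0.03366378, -0.00186241]), 'grasp_force': 0.0, 'width': 0.9978606128313573}
```

View pics/top0.png

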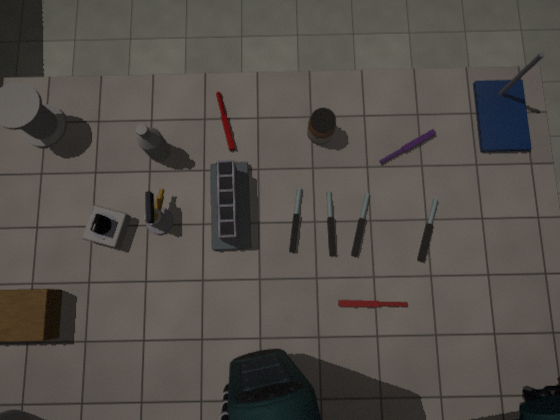

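View pics/side0.png

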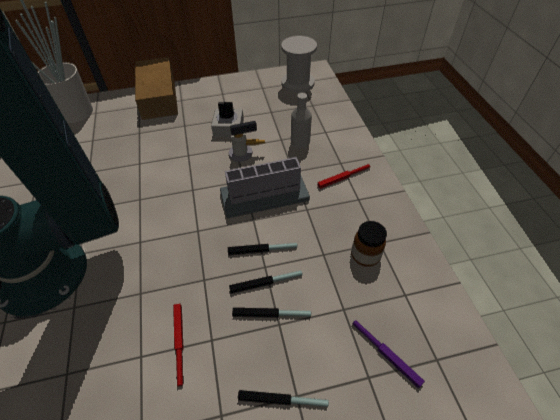

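The top view shows the timer at (105,227), the tap at (155,210), the dryer at (229,205) and the jar at (321,125). There are four black-handled, clear-shaft stirrers at (296,220), (332,223), (361,224) and (428,230), so these are the ones meant. The red ones at (226,120) and (372,303) and the purple one at (408,147) are decoys. I'll confirm that in a crop.

```bash
cat > h.py <<'E'
import numpy as np,cv2
from workcell import manip,cams,order
from scipy.spatial.transform import Rotation as Ro
def grab(n):
    f=cams.grab_frame(n);return f["pixels"],f["intrinsics"],f["world_to_cam"]
def ray(K,T,p):
    d=T[:3,:3].T@np.linalg.inv(K)@np.array([p[0],p[1],1.]);return -T[:3,:3].T@T[:3,3],d
def onz(K,T,p,z):
    c,d=ray(K,T,p);return c+d*(z-c[2])/d[2]
def proj(K,T,P):
    q=K@(T[:3,:3]@np.asarray(P)+T[:3,3]);return q[:2]/q[2]
def crop(img,x0,y0,x1,y1,s,gain,fn):
    c=cv2.resize(img[y0:y1,x0:x1],None,fx=s,fy=s,interpolation=cv2.INTER_CUBIC)
    cv2.imwrite("pics/"+fn,np.clip(c[:,:,::-1]*float(gain),0,255).astype(np.uint8))
def pose():
    s=manip.get_state();return np.array(s["ee_pos"]),np.array(s["tcp_rot"]),s
def sticks(img,K,T):
    """black handles: centroid, direction; returns list of (handle centre xy, yaw)"""
    g=img.max(2);return g
def go(G,R,off=.054,nr=None,nt=None):
    """print rotate rows (about TCP) then shift rows to put grasp point at G with tool rotation R"""
    p,R0,s=pose();rv=Ro.from_matrix(R0.T@R).as_rotvec()
    sh=R.T@(np.asarray(G)-off*R[:,2]-p)
    nr=nr or int(np.ceil(np.degrees(np.linalg.norm(rv))/7)); nt=nt or int(np.ceil(np.linalg.norm(sh)/.04))
    print("t%.1f"%s["time"],"turn",nr,"rows",np.round(rv/(np.pi/2)/max(nr,1),4),"| shift",nt,"rows",np.round(sh/.2/max(nt,1),4))
E
python3 - <<'E'
from h import *
i,K,T=grab("top")
a=i[175:255,75:255];b=i[180:270,280:445]
crop(i,75,155,255,255,4.4,2.2,"c1.png"); crop(i,280,185,445,270,4.8,2.2,"c2.png")
E
```

```text
(no output)
```

View pics/c1.png

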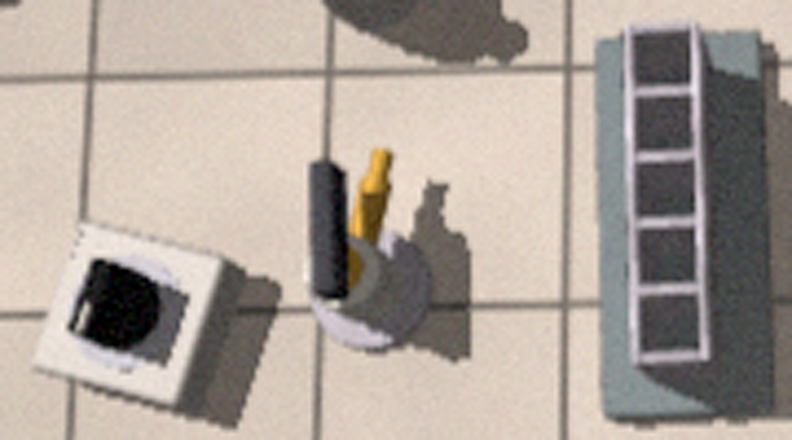

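View pics/c2.png

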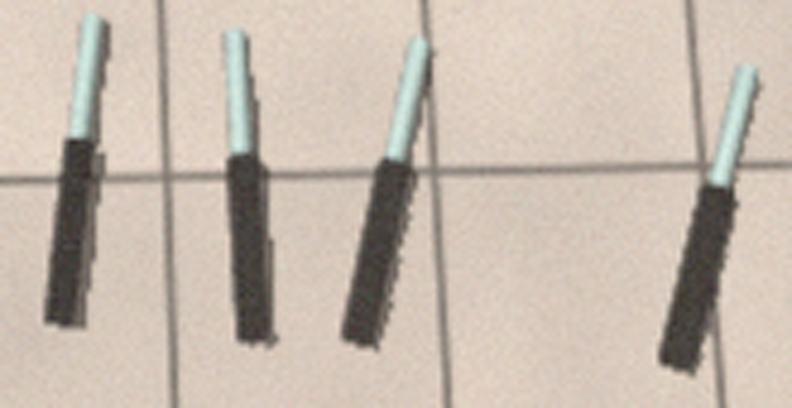

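The four candidates in the crop all have black handles and clear shafts, so all four are meant and the red and purple ones are not. In the first crop the lever runs from (325,162) to (333,297), the nozzle tip is at (380,150), and the rim corners are at (628,25), (700,22), (708,360) and (635,362).

```bash
cat >> h.py <<'E'
def find_sticks(img,K,T,box=(270,150,470,280)):
    """handles: dark blob in box; returns list of (origin xy, yaw) with x axis handle->shaft"""
    x0,y0,x1,y1=box;m=np.zeros(img.shape[:2],np.uint8)
    sub=img[y0:y1,x0:x1].astype(int);m[y0:y1,x0:x1]=(sub.max(2)<38)*255
    n,l,st,c=cv2.connectedComponentsWithStats(m);out=[]
    hsv=cv2.cvtColor(img,cv2.COLOR_RGB2HSV);gl=(hsv[...,0]>70)&(hsv[...,0]<105)&(hsv[...,1]>25)&(hsv[...,2]>60)
    for k in range(1,n):
        if st[k,4]<120: continue
        ys,xs=np.where(l==k);P=np.array([onz(K,T,(x,y),.012)[:2] for x,y in zip(xs,ys)])
        ctr=P.mean(0);u=np.linalg.svd(P-ctr)[2][0]
        gy,gx=np.where(gl[y0:y1,x0:x1]);Q=np.array([onz(K,T,(x+x0,y+y0),.008)[:2] for x,y in zip(gx,gy)])
        q=Q[(np.linalg.norm(Q-ctr,axis=1)<.14)&(np.abs((Q-ctr)@[-u[1],u[0]])<.015)]
        ax=q.mean(0)-ctr;tip=None
        if u@ax<0:u=-u
        s=(P-ctr)@u; t=(q-ctr)@u
        out.append((ctr,np.degrees(np.arctan2(ax[1],ax[0])),np.degrees(np.arctan2(u[1],u[0])),np.ptp(s),t.min(),t.max(),st[k,4],np.linalg.norm(ax)))
    return out
E
python3 - <<'E'
from h import *
np.set_printoptions(precision=4,suppress=True)
i,K,T=grab("top")
C=lambda x,y,z:onz(K,T,((x+.5)/4.4+74.5,(y+.5)/4.4+154.5),z)
a,b=C(325,162,.109),C(333,297,.109);d=a-b
print("lever",a,b,np.linalg.norm(d),"yaw",np.degrees(np.arctan2(d[1],d[0])),"axis",b+d*20/75)
print("foot L/R/bot",C(312,300,.0),C(432,290,0),C(375,350,0))
n1,n0=C(380,152,.045),C(362,240,.045);d=n1-n0;print("nozzle",n1,n0,np.degrees(np.arctan2(d[1],d[0])))
R=[C(*p,.105) for p in((628,25),(700,22),(708,360),(635,362))];print("rim",R,np.mean(R,0))
d=R[0]+R[1]-R[2]-R[3];print(np.linalg.norm(d)/2,np.degrees(np.arctan2(d[1],d[0])))
B=[C(*p,.045) for p in((83,221),(232,262),(178,404),(36,366))];print("box",B,np.mean(B,0)); d=B[0]-B[3];print(np.degrees(np.arctan2(d[1],d[0])))
for s in find_sticks(i,K,T):print(s)
print(cv2.cvtColor(i,cv2.COLOR_RGB2HSV)[210,300],i[195:200,298:301].tolist())
crop(i,80,200,135,250,14,4,"c3.png")
j,K2,T2=grab("side");crop(j,200,90,275,165,8,3,"c4.png")
E
```

```text
lever [0.5844 0.2977 0.109 ] [0.5094 0.2907 0.109 ] 0.07526561635557094 yaw 5.307213737898016 axis [0.5294 0.2926 0.109 ]
foot L/R/bot [0.5264 0.3342 0.    ] [0.531  0.2629 0.    ] [0.4957 0.2958 0.    ]
nozzle [0.605  0.2846 0.045 ] [0.5532 0.2934 0.045 ] -9.652065115510355
rim [array([0.6601, 0.1329, 0.105 ]), array([0.661 , 0.0928, 0.105 ]), array([0.4717, 0.0886, 0.105 ]), array([0.4714, 0.1279, 0.105 ])] [0.5661 0.1106 0.105 ]
0.18899827622219267 1.3867010361695453
box [array([0.5676, 0.455 , 0.045 ]), array([0.5419, 0.3678, 0.045 ]), array([0.4606, 0.3948, 0.045 ]), array([0.4839, 0.4769, 0.045 ])] [0.5135 0.4236 0.045 ]
-14.658420411098128
(array([ 0.4913, -0.0536]), np.float64(-7.33036259278153), np.float64(-7.959275666797125), np.float64(0.09941601311422653), np.float64(0.06005574786983823), np.float64(0.1171449837263334), np.int32(201), np.float64(0.08952148680427428))
(array([ 0.4802, -0.1486]), np.float64(0.9890092786292579), np.float64(1.0181486258208043), np.float64(0.09833187908565821), np.float64(0.055698215596316464), np.float64(0.11442293647868794), np.int32(215), np.float64(0.0863014029647813))
(array([ 0.476 , -0.2167]), np.float64(-14.83788685771102), np.float64(-14.801719256596519), np.float64(0.09894163271266573), np.float64(0.057390864539325744), np.float64(0.11194600940410057), np.int32(216), np.float64(0.08591200946574537))
(array([ 0.4594, -0.3867]), np.float64(-18.254966065844496), np.float64(-17.85073734678369), np.float64(0.09845954624724933), np.float64(0.055487400528813756), np.float64(0.11597147109652406), np.int32(252), np.float64(0.09115726573963492))
[19 38 54] [[[95, 105, 102], [80, 89, 86], [59, 63, 61]], [[94, 104, 101], [80, 89, 86], [57, 60, 58]], [[94, 103, 100], [75, 83, 81], [54, 57, 55]], [[88, 100, 96], [76, 82, 81], [57, 56, 56]], [[87, 97, 94], [71, 76, 74], [55, 56, 53]]]
```

View pics/c3.png

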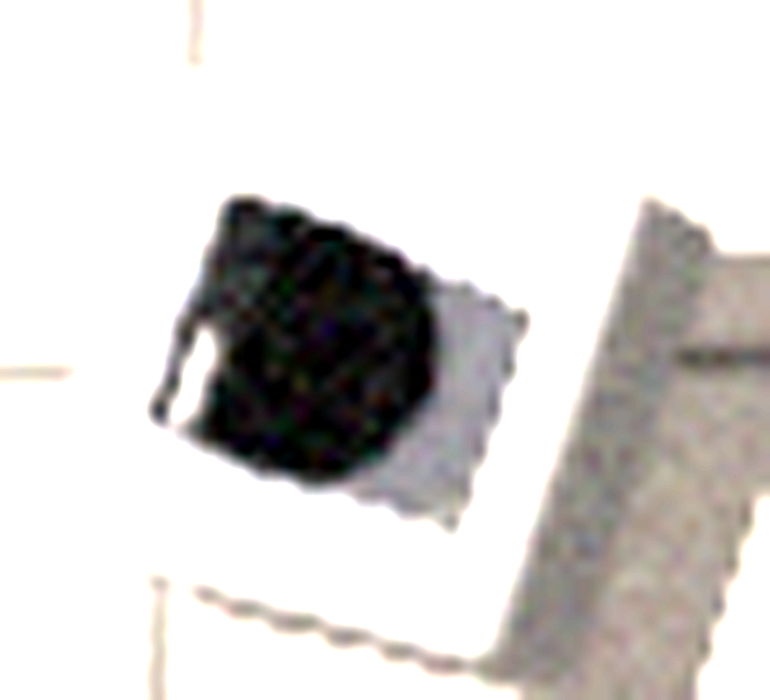

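View pics/c4.png

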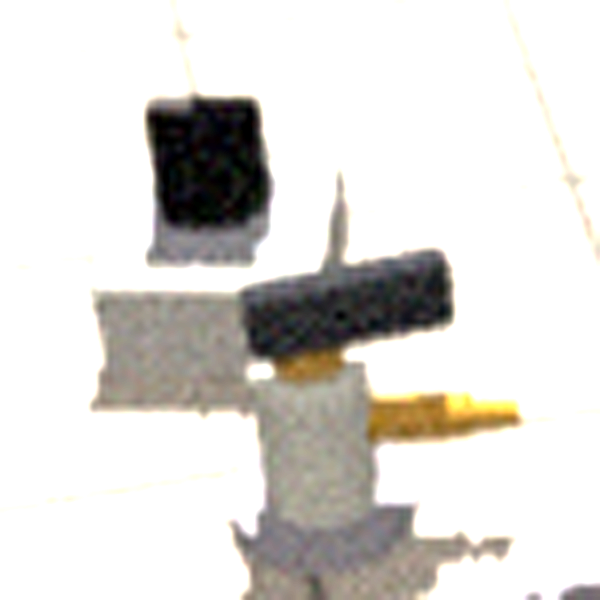

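Both crops are clear. The timer's bar lies parallel to the box edge, about yaw -15. The lever is about 75° open, which agrees with the side view. I'll start with the tap and plan that approach.

```bash
cat >> h.py <<'E'
def down(yaw):
    c,s=np.cos(np.radians(yaw)),np.sin(np.radians(yaw))
    return np.array([[c,s,0],[s,-c,0],[0,0,-1.]])
E
python3 - <<'E'
from h import *
np.set_printoptions(precision=4,suppress=True)
i,K,T=grab("top")
for z in(.097,):
  p=[onz(K,T,((x+.5)/14+79.5,(y+.5)/14+199.5),z) for x,y in((235,200),(160,415))];d=p[0]-p[1];print("knob edge",p,np.linalg.norm(d),np.degrees(np.arctan2(d[1],d[0])))
go([.5295,.2955,.25],down(5.3))
E
```

```text
knob edge [array([0.5344, 0.4253, 0.097 ]), array([0.4971, 0.4361, 0.097 ])] 0.03872700362565069 -16.0995057293614
t0.3 turn 2 rows [-0.0002  0.      0.0615] | shift 23 rows [ 0.0976 -0.1706 -0.0001]
```

```bash
python3 -m inch '[[[0,0,0.0615,0,0,0,0],[0,0,0.0615,0,0,0,0],[0,0,0,0.098,-0.171,0,0],[0,0,0,0.098,-0.171,0,0],[0,0,0,0.098,-0.171,0,0],[0,0,0,0.098,-0.171,0,0],[0,0,0,0.098,-0.171,0,0],[0,0,0,0.098,-0.171,0,0],[0,0,0,0.098,-0.171,0,0],[0,0,0,0.098,-0.171,0,0]]]' 
python3 -m inch '[[[0,0,0,0.098,-0.171,0,0],[0,0,0,0.098,-0.171,0,0],[0,0,0,0.098,-0.171,0,0],[0,0,0,0.098,-0.171,0,0],[0,0,0,0.098,-0.171,0,0],[0,0,0,0.098,-0.171,0,0],[0,0,0,0.098,-0.171,0,0],[0,0,0,0.098,-0.171,0,0],[0,0,0,0.098,-0.171,0,0],[0,0,0,0.098,-0.171,0,0]]]' 
python3 -m inch '[[[0,0,0,0.098,-0.171,0,0],[0,0,0,0.098,-0.171,0,0],[0,0,0,0.098,-0.171,0,0],[0,0,0,0.098,-0.171,0,0],[0,0,0,0.098,-0.171,0,0],[0,0,0,0,0,0,0],[0,0,0,0,0,0,0]]]' 
python3 - <<'E'
from h import *
p,R,s=pose();print(p,s["joint_pos"]);go([.5295,.2955,.25],down(5.3))
i,K,T=grab("wrist");crop(i,0,0,560,420,1.2,2,"w1.png")
np.set_printoptions(precision=4,suppress=True);print(K,T, proj(K,T,[.5295,.2955,.109]))
E
```

```text
time: 1.13
ee_pos: [0.2861, -0.239, 0.304]
tcp_rot: [[0.996, 0.092, 0.001], [0.092, -0.996, -0.001], [0.001, 0.001, -1.0]]
wrist_force: [1.6, 0.3, 0.5]
width: 0.996
grasp_force: 0.0
time: 1.97
ee_pos: [0.4497, 0.1201, 0.304]
tcp_rot: [[0.996, 0.093, 0.001], [0.093, -0.996, -0.0], [0.001, 0.0, -1.0]]
wrist_force: [0.9, -0.7, 0.9]
width: 1.004
grasp_force: 0.0
time: 2.55
ee_pos: [0.5314, 0.2989, 0.3017]
tcp_rot: [[0.995, 0.095, -0.003], [0.095, -0.995, -0.002], [-0.003, 0.001, -1.0]]
wrist_force: [0.1, -0.0, -0.0]
width: 1.0
grasp_force: 0.0
[0.53136232 0.2988547  0.30172811] [ 2.40339461e+01  1.27879378e+01  6.99300479e+01 -1.53067513e-02
  9.74872778e+01  1.08569074e+02]
t2.5 turn 1 rows [0.0009 0.0021 0.0018] | shift 1 rows [-0.0108  0.0158 -0.0114]
[[295.9416   0.     282.8812]
 [  0.     295.9416 207.8658]
 [  0.       0.       1.    ]] [[ 0.0953 -0.9954  0.0012  0.2473]
 [-0.9522 -0.0908  0.2916  0.4946]
 [-0.2902 -0.029  -0.9565  0.5391]
 [ 0.      0.      0.      1.    ]] [286.9913 202.8571]
```

View pics/w1.png

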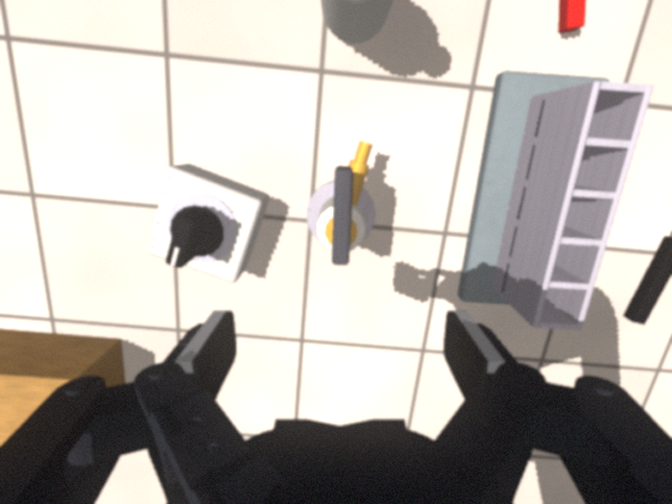

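The wrist view shows the lever from (343,167) to (341,264), over the tap column. The knob's bar and disc are at (197,232). I'll refine the lever from this view.

```bash
python3 - <<'E'
from h import *
np.set_printoptions(precision=4,suppress=True)
i,K,T=grab("wrist")
C=lambda x,y,z:onz(K,T,((x+.5)/1.2-.5,(y+.5)/1.2-.5),z)
a,b=C(344,168,.109),C(341.5,264,.109);d=a-b
print(a,b,np.linalg.norm(d),np.degrees(np.arctan2(d[1],d[0])),b+d*20/75)
n1,n0=C(365,144,.045),C(358,172,.045);d=n1-n0;print("noz",n1,np.degrees(np.arctan2(d[1],d[0])), "from axis",np.degrees(np.arctan2(n1[1]-.2965,n1[0]-.5295)))
print(C(342,216,0), "foot", (C(308,213,0)+C(375,213,0))/2)
go([.5295,.2955,.098],down(4.5))
E
```

```text
[0.5858 0.3001 0.109 ] [0.5124 0.2949 0.109 ] 0.0735894683708466 4.058573380352267 [0.5319 0.2963 0.109 ]
noz [0.6038 0.2824 0.045 ] -8.119113844637807 from axis -10.733399931109115
[0.5285 0.2952 0.    ] foot [0.5317 0.2961 0.    ]
t2.6 turn 1 rows [0.0006 0.0005 0.0089] | shift 4 rows [-0.002   0.0014  0.1895]
```

```bash
python3 -m inch '[[[0,0,0.009,0,0,0,0],[0,0,0,0,0,0.19,0],[0,0,0,0,0,0.19,0],[0,0,0,0,0,0.19,0],[0,0,0,0,0,0.19,0],[0,0,0,0,0,0,0],[0,0,0,0,0,0,0]]]' 
python3 -c "
from h import *
go([.531,.2962,.098],down(4.6));print(pose()[2]['ee_pos'])"
```

```text
time: 3.23
ee_pos: [0.5299, 0.2955, 0.1504]
tcp_rot: [[0.997, 0.077, -0.005], [0.076, -0.997, -0.002], [-0.005, 0.002, -1.0]]
wrist_force: [0.2, -0.1, 0.5]
width: 0.997
grasp_force: 0.0
t3.2 turn 1 rows [ 0.0012  0.003  -0.0024] | shift 1 rows [ 0.006  -0.003  -0.0078]
[0.5298561  0.29550775 0.15044159]
```

```bash
python3 -m inch '[[[0,0,0,0.006,-0.003,-0.008,1],[0,0,0,0,0,0,1],[0,0,0,0,0,0,1],[0,0,0,0,0,0,1],[0,0,0,0,0,0,1],[0,0,0,0,0,0,1],[0,0,0,0,0,0,1],[0,0,0,0,0,0,1],[0,0,0,0,0,0,1],[0,0,0,0,0,0,1]]]' 
python3 -m inch '[[[0,0,-0.07,0,0,0,1],[0,0,-0.07,0,0,0,1],[0,0,-0.07,0,0,0,1],[0,0,-0.07,0,0,0,1],[0,0,-0.07,0,0,0,1],[0,0,-0.07,0,0,0,1],[0,0,-0.07,0,0,0,1],[0,0,-0.07,0,0,0,1],[0,0,-0.07,0,0,0,1],[0,0,0,0,0,0,1]]]' 
python3 -c "
from h import *
p,R,s=pose();print(np.degrees(np.arctan2(R[1,0],R[0,0])),s['torque'],s['ee_pos'])"
```

```text
time: 4.07
ee_pos: [0.5327, 0.2977, 0.1547]
tcp_rot: [[0.997, 0.078, 0.001], [0.078, -0.997, -0.0], [0.001, 0.0, -1.0]]
wrist_force: [-0.3, -3.2, 5.5]
width: 0.152
grasp_force: 59.7
time: 4.9
ee_pos: [0.5323, 0.2984, 0.1547]
tcp_rot: [[0.478, 0.878, 0.001], [0.878, -0.478, 0.001], [0.001, -0.0, -1.0]]
wrist_force: [-1.4, -1.8, 6.6]
width: 0.153
grasp_force: 59.8
61.42246353057826 [-0.08455722  0.28112228  0.06053917] [0.53231028 0.29840491 0.1547144 ]
```

```bash
python3 -m inch '[[[0,0,-0.07,0,0,0,1],[0,0,-0.07,0,0,0,1],[0,0,-0.03,0,0,0,1],[0,0,0,0,0,0,1]]]' >/dev/null
for k in 1; do python3 -c "
from h import *
p,R,s=pose();print(np.degrees(np.arctan2(R[1,0],R[0,0])),s['torque'],s['ee_pos'])"; done
python3 -m inch '[[[0,0,-0.03,0,0,0,1],[0,0,0,0,0,0,1]]]' >/dev/null
python3 -c "
from h import *
p,R,s=pose();print(np.degrees(np.arctan2(R[1,0],R[0,0])),s['torque'],s['ee_pos'],s['wrist_force'])"
python3 -m inch '[[[0,0,-0.025,0,0,0,1],[0,0,0,0,0,0,1],[0,0,0,0,0,0,1]]]' >/dev/null
python3 -c "
from h import *
p,R,s=pose();print(np.degrees(np.arctan2(R[1,0],R[0,0])),s['torque'],s['ee_pos'],s['wrist_force'])"
```

```text
76.6142061876004 [-0.03989472  0.4644496   0.02717808] [0.53210157 0.29849385 0.15471475]
79.24038156040237 [-0.0227271   0.44584893 -0.20214068] [0.53208444 0.29851794 0.15473817] [-2.04313123 -0.12444409  6.43369685]
81.22127343477791 [ 0.0071408   0.46536059 -1.36248918] [0.53209109 0.29845031 0.15473913] [-3.61179268  0.40065468  6.67590474]
```

The stop is reached and the tap is shut. I'll release and lift.

```bash
python3 -m inch '[[[0,0,0.015,0,0,0,1],[0,0,0,0,0,0,0],[0,0,0,0,0,0,0],[0,0,0,0,0,0,0],[0,0,0,0,0,0,0],[0,0,0,0,0,-0.15,0],[0,0,0,0,0,-0.2,0],[0,0,0,0,0,-0.2,0],[0,0,0,0,0,-0.2,0],[0,0,0,0,0,0,0]]]' 
python3 - <<'E'
from h import *
np.set_printoptions(precision=4,suppress=True)
p,R,s=pose();print(s["joint_pos"],np.degrees(np.arctan2(R[1,0],R[0,0])))
i,K,T=grab("wrist");crop(i,0,0,560,420,1.2,2,"w2.png")
E
```

```text
time: 6.48
ee_pos: [0.5346, 0.2989, 0.3147]
tcp_rot: [[0.172, 0.985, 0.017], [0.985, -0.172, 0.007], [0.01, 0.015, -1.0]]
wrist_force: [0.8, 0.9, 1.1]
width: 0.997
grasp_force: 0.0
[23.9131 12.3375 69.0149 -0.0055 97.5888 33.7943] 80.12262426353486
```

View pics/w2.png

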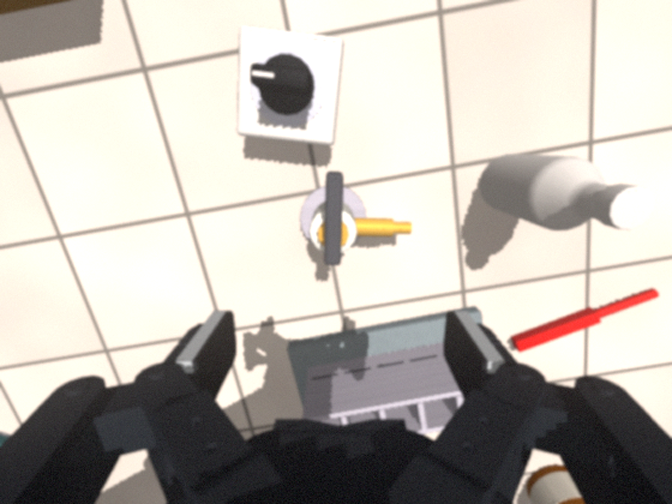

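The lever is now square to the nozzle, so the tap is shut. The knob's white mark is at (265,73), on the bar's near end. Next are the stirrers.

```bash
cat >> h.py <<'E'
def tilt(yaw,al=75):
    """tool over a lying stick: tool z at angle al from stick axis (yaw)"""
    a=np.array([np.cos(np.radians(yaw)),np.sin(np.radians(yaw)),0]);Z=np.array([0,0,1.]);c,s=np.cos(np.radians(al)),np.sin(np.radians(al))
    z=c*a-s*Z;x=s*a+c*Z;return np.array([x,np.cross(z,x),z]).T
def placeR(yaw,al=75):
    """stick axis down, tool pointing outward along yaw"""
    h=np.array([np.cos(np.radians(yaw)),np.sin(np.radians(yaw)),0]);Z=np.array([0,0,1.]);c,s=np.cos(np.radians(al)),np.sin(np.radians(al))
    z=s*h-c*Z;x=-c*h-s*Z;return np.array([x,np.cross(z,x),z]).T
E
python3 - <<'E'
from h import *
i,K,T=grab("top")
for s in find_sticks(i,K,T):print(s[0],s[1])
go([.481,-.052,.20],tilt(-7.5),off=.066)
E
```

```text
[ 0.48936162 -0.05336098] -7.308806884815224
t6.6 turn 13 rows [-0.0097  0.0099  0.0744] | shift 9 rows [-0.0185  0.1967  0.0197]
```

```bash
python3 -m inch '[[[-0.0097,0.0099,0.0744,0,0,0,0],[-0.0097,0.0099,0.0744,0,0,0,0],[-0.0097,0.0099,0.0744,0,0,0,0],[-0.0097,0.0099,0.0744,0,0,0,0],[-0.0097,0.0099,0.0744,0,0,0,0],[-0.0097,0.0099,0.0744,0,0,0,0],[-0.0097,0.0099,0.0744,0,0,0,0],[-0.0097,0.0099,0.0744,0,0,0,0],[-0.0097,0.0099,0.0744,0,0,0,0],[-0.0097,0.0099,0.0744,0,0,0,0]]]' >/dev/null
python3 -m inch '[[[-0.0097,0.0099,0.0744,0,0,0,0],[-0.0097,0.0099,0.0744,0,0,0,0],[-0.0097,0.0099,0.0744,0,0,0,0],[0,0,0,-0.0185,0.1967,0.01,0],[0,0,0,-0.0185,0.1967,0.01,0],[0,0,0,-0.0185,0.1967,0.01,0],[0,0,0,-0.0185,0.1967,0.01,0],[0,0,0,-0.0185,0.1967,0.01,0],[0,0,0,-0.0185,0.1967,0.01,0],[0,0,0,-0.0185,0.1967,0.01,0]]]' >/dev/null
python3 -m inch '[[[0,0,0,-0.0185,0.1967,0.01,0],[0,0,0,-0.0185,0.1967,0.01,0],[0,0,0,0,0,0,0],[0,0,0,0,0,0,0]]]'
python3 - <<'E'
from h import *
from scipy.optimize import least_squares as LS
p,R,s=pose();q=s["joint_pos"];print(q)
S=[((5.037,78.615,96.46),(-79.53),(.15500,-.52741,.30284)),((12.788,69.93,97.487),24.034,(.53136,.29885,.30173)),((12.3375,69.0149,97.5888),23.9131,(.5346,.2989,.3147)),((q[1],q[2],q[4]),q[0],p)]
def fk(v,J):
    a,L2,L3,H,d,c=v;x,y,w=np.radians(J);return np.array([a+L2*np.sin(x)+L3*np.sin(x+y+c)+d*np.sin(x+y+w),H+L2*np.cos(x)+L3*np.cos(x+y+c)+d*np.cos(x+y+w)])
f=lambda v:np.concatenate([fk(v,J)-[np.cos(np.radians(b))*P[0]+np.sin(np.radians(b))*P[1],P[2]] for J,b,P in S])
r=LS(f,[0,.3,.3,.2,.15,0.]);print(r.x,r.cost**.5)
i,K,T=grab("top")
for k in find_sticks(i,K,T):print(k[0],k[1])
go([.481,-.052,.20],tilt(-7.5),off=.066)
E
```

```text
time: 8.58
ee_pos: [0.4575, -0.0516, 0.276]
tcp_rot: [[0.96, -0.136, 0.247], [-0.131, -0.991, -0.036], [0.249, 0.002, -0.968]]
wrist_force: [-0.2, -0.2, -0.2]
width: 1.002
grasp_force: 0.0
[-14.33449984 -14.42535949 100.61396675   1.53208111  79.45802271
  83.3715253 ]
[0.0007765  0.44879642 0.5091936  0.15401817 0.25214694 0.20137676] 3.8217801278312734e-05h.py:38: RuntimeWarning: Mean of empty slice.
  ax=q.mean(0)-ctr;tip=None
  ret = um.true_divide(
Traceback (most recent call last):
  File "h.py", line 41, in find_sticks
    out.append((ctr,np.degrees(np.arctan2(ax[1],ax[0])),np.degrees(np.arctan2(u[1],u[0])),np.ptp(s),t.min(),t.max(),st[k,4],np.linalg.norm(ax)))
                                                                                                    ~~~~~^^
ValueError: zero-size array to reduction operation minimum which has no identity
```

```bash
cat >> h.py <<'E'
LO=np.array([-177.83,-43.37,15.69,-61.86,9.47,-147.06]);HI=np.array([177.83,116.18,146.23,241.86,152.12,147.06])
def FK(q):
    r=np.radians(q);L2,L3,H,d,c=.44884,.5092,.15402,.25215,.20138
    M=Ro.from_euler('z',r[0])*Ro.from_euler('y',r[1]+r[2])
    W=Ro.from_euler('z',r[0]).apply([.00078+L2*np.sin(r[1])+L3*np.sin(r[1]+r[2]+c),.0566,H+L2*np.cos(r[1])+L3*np.cos(r[1]+r[2]+c)])
    R=(M*Ro.from_euler('z',SG*r[3])*Ro.from_euler('y',r[4])*Ro.from_euler('z',r[5]+np.pi/2)).as_matrix()
    return W+d*R[:,2],R
SG=-1
def IK(G,R,off,seeds):
    from scipy.optimize import least_squares as LS
    P=np.asarray(G)-off*R[:,2];best=None
    for q0 in seeds:
        f=lambda q:np.concatenate([(FK(q)[0]-P)*10,Ro.from_matrix(FK(q)[1].T@R).as_rotvec()])
        s=LS(f,np.clip(q0,LO+1,HI-1),bounds=(LO,HI),x_scale=30)
        if best is None or s.cost<best.cost-1e-9:best=s
    return best.x,best.cost**.5
E
python3 - <<'E'
import h
from h import *
np.set_printoptions(precision=2,suppress=True)
p,R,s=pose();q=s["joint_pos"]
for sg in(1,-1):
    h.SG=sg;P,Q=FK(q);print(sg,(P-p)*1e3,np.degrees(Ro.from_matrix(Q.T@R).magnitude()))
h.SG=min((1,-1),key=lambda g:(setattr(h,'SG',g),np.degrees(Ro.from_matrix(FK(q)[1].T@R).magnitude()))[1])
print("SG",h.SG)
D=np.array([.566,.1106]);u=np.array([np.cos(np.radians(1.4)),np.sin(np.radians(1.4))])
for flip in(0,1):
  F=np.diag([-1,-1,1]) if flip else np.eye(3)
  print("pick",flip)
  for c,y in(((.481,-.052),-7.5),((.470,-.1488),1),((.466,-.214),-14.8),((.450,-.3835),-18)):
    print(IK([*c,.008],tilt(y)@F,.066,[[-20,0,100,0,80,80-120*flip],[-20,20,80,0,80,-90]]))
  for hy in(91.4,70):
   for w in(.074,0,-.074):
    print("place",hy,w,IK([*(D+w*u),.15],placeR(hy)@F,.066,[[-20,30,80,67,100,0],[-20,30,80,67,100,90],[-20,30,80,67,100,-90]]))
E
```

```text
1 [-0.   -0.    0.11] 2.50657729370848e-14
-1 [ -3.29 -13.05   0.11] 3.1117311839891557
SG 1
pick 0
(array([-14.  ,  -3.06, 115.82,   2.12,  52.35,  82.42]), np.float64(1.063420371246831e-12))
(array([-29.01,  -1.17, 114.  ,   9.15,  54.45,  55.49]), np.float64(1.17389338482148e-13))
(array([-34.07,   0.91, 111.93,   6.13,  53.13,  67.66]), np.float64(1.0094174963830378e-12))
(array([-50.23,  11.09, 100.62,   9.6 ,  55.9 ,  53.25]), np.float64(1.7526146991202852e-12))
place 91.4 0.074 (array([-21.72,  34.55,  79.25,  67.12, 103.76, 147.06]), np.float64(0.042603342295751356))
place 91.4 0 (array([-24.28,  27.43,  89.97,  64.11, 104.63, 145.78]), np.float64(8.498844540810302e-10))
place 91.4 -0.074 (array([-27.71,  20.44, 100.26,  61.28, 105.78, 141.32]), np.float64(4.325091875917515e-10))
place 70 0.074 (array([-24.2 ,  23.3 ,  97.08,  76.38,  86.11, 147.06]), np.float64(0.03541136898738329))
place 70 0 (array([-27.71,  15.95, 106.43,  73.25,  88.33, 146.84]), np.float64(6.000778421413139e-08))
place 70 -0.074 (array([-32.57,   8.66, 115.66,  70.59,  91.59, 143.75]), np.float64(6.9299
[... 366 characters left out ...]
9 , -126.75]), np.float64(3.441334498642673e-11))
place 91.4 0.074 (array([-21.55,  34.64,  78.67,  66.5 , 104.09, -29.32]), np.float64(2.8324875416542477e-11))
place 91.4 0 (array([-24.28,  27.43,  89.97,  64.11, 104.63, -34.22]), np.float64(1.4464918033854224e-15))
place 91.4 -0.074 (array([-27.71,  20.44, 100.26,  61.28, 105.78, -38.68]), np.float64(7.368745954089651e-16))
place 70 0.074 (array([-24.02,  23.06,  96.49,  74.98,  86.06, -29.56]), np.float64(5.628826961225061e-14))
place 70 0 (array([-27.71,  15.95, 106.43,  73.25,  88.33, -33.16]), np.float64(1.6122926582842046e-15))
place 70 -0.074 (array([-32.57,   8.66, 115.66,  70.59,  91.59, -36.25]), np.float64(2.822960975396732e-10))
```

```bash
sed -i 's/^SG=-1/SG=1/' h.py; cat >> h.py <<'E'
FL=np.diag([-1,-1,1.])
def hand(R,yaw):return tilt(yaw)@FL
E
A='[[[0,0,-0.077,0,0,0,0.4],[0,0,-0.077,0,0,0,0.4]]]'
python3 -m inch '[[[0,0,-0.077,0,0,0,0.4],[0,0,-0.077,0,0,0,0.4],[0,0,-0.077,0,0,0,0.4],[0,0,-0.077,0,0,0,0.4],[0,0,-0.077,0,0,0,0.4],[0,0,-0.077,0,0,0,0.4],[0,0,-0.077,0,0,0,0.4],[0,0,-0.077,0,0,0,0.4],[0,0,-0.077,0,0,0,0.4],[0,0,-0.077,0,0,0,0.4]]]' >/dev/null
python3 -m inch '[[[0,0,-0.077,0,0,0,0.4],[0,0,-0.077,0,0,0,0.4],[0,0,-0.077,0,0,0,0.4],[0,0,-0.077,0,0,0,0.4],[0,0,-0.077,0,0,0,0.4],[0,0,-0.077,0,0,0,0.4],[0,0,-0.077,0,0,0,0.4],[0,0,-0.077,0,0,0,0.4],[0,0,-0.077,0,0,0,0.4],[0,0,-0.077,0,0,0,0.4]]]' >/dev/null
python3 -m inch '[[[0,0,-0.077,0,0,0,0.4],[0,0,-0.077,0,0,0,0.4],[0,0,-0.077,0,0,0,0.4],[0,0,-0.077,0,0,0,0.4],[0,0,-0.077,0,0,0,0.4],[0,0,-0.077,0,0,0,0.4],[0,0,0,0,0,0,0.4],[0,0,0,0,0,0,0.4]]]'
python3 - <<'E'
from h import *
np.set_printoptions(precision=4,suppress=True)
go([.481,-.052,.20],tilt(-7.5)@FL,off=.066);print(pose()[2]["joint_pos"])
i,K,T=grab("wrist");crop(i,0,0,560,420,1.2,2,"w3.png")
for P in([.4894,-.0534,.012],[.481,-.052,.008],[.4794,-.1486,.012]):print(proj(K,T,P)*1.2)
E
```

```text
time: 10.97
ee_pos: [0.4589, -0.0479, 0.2778]
tcp_rot: [[-0.96, 0.127, 0.25], [0.123, 0.992, -0.034], [-0.252, -0.002, -0.968]]
wrist_force: [-0.1, 0.2, -0.9]
width: 0.597
grasp_force: 0.0
t11.0 turn 1 rows [-0.0009 -0.0044  0.0024] | shift 1 rows [-0.0078 -0.0057  0.0749]
[-13.8432 -14.4231 100.4226   1.5374  79.4764 -96.6387]
[337.695  184.3597]
[338.0441 174.1151]
[235.5886 186.485 ]
```

View pics/w3.png

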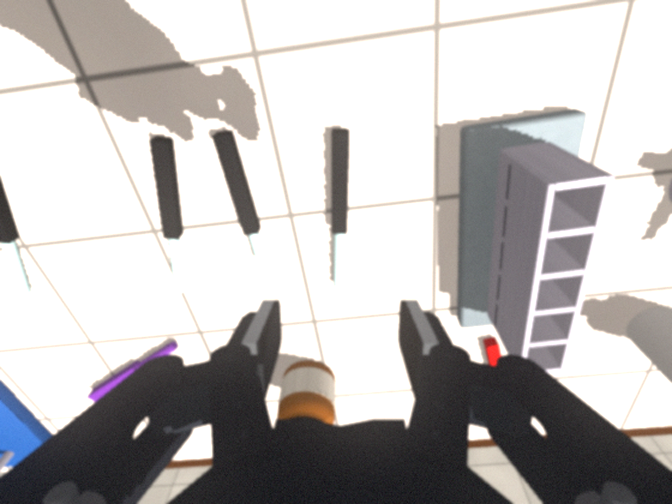

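The wrist view has the first stirrer's handle from (340,129) to (340,233), which is where predicted. The other three are at (233,182), (167,188) and (5,215), and the jar is at (306,392).

```bash
cat >> h.py <<'E'
def dark_at(img,K,T,P,thr=35,show=False,z=.014):
    """dark blob nearest the expected point P -> centre, yaw, length, width on plane z"""
    m=((img.max(2)<thr)*255).astype(np.uint8);m[250:]=0
    n,l,st,c=cv2.connectedComponentsWithStats(m);e=proj(K,T,P)
    k=min((k for k in range(1,n) if st[k,4]>150),key=lambda k:np.linalg.norm(c[k]-e))
    ys,xs=np.where(l==k);Q=np.array([onz(K,T,(x,y),z)[:2] for x,y in zip(xs,ys)])
    (cx,cy),(w,hh),an=cv2.minAreaRect((Q*1000).astype(np.float32))
    b=cv2.boxPoints(((cx,cy),(w,hh),an));e1,e2=b[1]-b[0],b[2]-b[1];d=e1 if np.linalg.norm(e1)>np.linalg.norm(e2) else e2
    y=np.degrees(np.arctan2(d[1],d[0]));y=(y+90)%180-90
    return np.array([cx,cy])/1e3,y,max(w,hh),min(w,hh),st[k,4]
E
python3 - <<'E'
from h import *
np.set_printoptions(precision=4,suppress=True)
i,K,T=grab("wrist")
for P in([.4894,-.0534,.012],[.4794,-.1486,.012],[.476,-.2167,.012]):print([dark_at(i,K,T,P,t) for t in(25,40)])
E
```

```text
Traceback (most recent call last):
  File "h.py", line 76, in dark_at
    k=min((k for k in range(1,n) if st[k,4]>150),key=lambda k:np.linalg.norm(c[k]-e))
ValueError: min() iterable argument is empty
```

```bash
python3 - <<'E'
from h import *
np.set_printoptions(precision=4,suppress=True)
i,K,T=grab("wrist");print(i[150,270:300].max(1))
for P in([.4894,-.0534,.012],[.4794,-.1486,.012],[.476,-.2167,.012]):
  for t in(45,60):
    try:print(dark_at(i,K,T,P,t))
    except ValueError:print('-')
E
```

```text
[158 132 104  92  88  83  70  53  43  41  42  41  41  42  42  44  43  45
  45  55  92 134 159 167 170 169 169 168 168 169]
(array([ 0.488 , -0.0522]), np.float32(-7.9866714), 96.55453491210938, 11.335151672363281, np.int32(637))
(array([ 0.4888, -0.0525]), np.float32(-8.020142), 100.31864929199219, 15.053171157836914, np.int32(1083))
(array([ 0.4774, -0.1457]), np.float32(0.7034912), 97.74979400634766, 15.802597045898438, np.int32(1097))
(array([ 0.4783, -0.1461]), np.float32(1.2230835), 99.98308563232422, 18.24648094177246, np.int32(1288))
(array([ 0.4742, -0.2124]), np.float32(-14.766594), 98.9920654296875, 17.36846923828125, np.int32(1210))
(array([ 0.4747, -0.2127]), np.float32(-14.8715515), 101.37876892089844, 18.581602096557617, np.int32(1363))
```

```bash
python3 - <<'E'
from h import *
go([.474,-.0508,.008],tilt(-7.8)@FL,off=.070)
E
```

```text
t11.1 turn 1 rows [-0.0005 -0.0039  0.0055] | shift 6 rows [4.600e-02 1.000e-04 1.625e-01]
```

```bash
python3 -m inch '[[[0,-0.004,0.0055,0.138,0,0,0.4],[0,0,0,0.138,0,0,0.4],[0,0,0,0,0,0.1625,0.4],[0,0,0,0,0,0.1625,0.4],[0,0,0,0,0,0.1625,0.4],[0,0,0,0,0,0.1625,0.4],[0,0,0,0,0,0.1625,0.4],[0,0,0,0,0,0.08,0.4],[0,0,0,0,0,0,0.4],[0,0,0,0,0,0,0.4]]]'
python3 -c "
from h import *
go([.474,-.0508,.008],tilt(-7.8)@FL,off=.070)"
```

```text
time: 11.95
ee_pos: [0.4513, -0.0489, 0.0913]
tcp_rot: [[-0.957, 0.136, 0.255], [0.131, 0.991, -0.036], [-0.257, -0.001, -0.966]]
wrist_force: [0.5, -0.0, 1.1]
width: 0.6
grasp_force: 0.0
t11.9 turn 1 rows [-0.0007 -0.0011 -0.0002] | shift 1 rows [-0.0022  0.0061  0.0817]
```

```bash
python3 -m inch '[[[0,0,0,0,0.006,0.04,0.4],[0,0,0,0,0,0.04,0.4],[0,0,0,0,0,0,0.4],[0,0,0,0,0,0,1],[0,0,0,0,0,0,1],[0,0,0,0,0,0,1],[0,0,0,0,0,0,1],[0,0,0,0,0,0,1],[0,0,0,0,0,0,1]]]'
python3 -c "
from h import *
print(pose()[0])
go([.474,-.0508,.008],tilt(-7.8)@FL,off=.070)"
```

```text
time: 12.7
ee_pos: [0.4565, -0.0487, 0.0775]
tcp_rot: [[-0.956, 0.136, 0.259], [0.131, 0.991, -0.037], [-0.261, -0.002, -0.965]]
wrist_force: [-2.4, 0.3, 5.4]
width: 0.169
grasp_force: 60.8
[ 0.45648136 -0.04867449  0.07749864]
t12.7 turn 1 rows [-0.001   0.0015  0.0003] | shift 1 rows [0.0047 0.0014 0.0085]
```

```bash
cat >> h.py <<'E'
WD=np.array([.566,.1106]);WU=np.array([np.cos(np.radians(1.4)),np.sin(np.radians(1.4))])
def well(k):return WD+k*WU
E
python3 -m inch '[[[0,0,0,0,0,-0.1,1],[0,0,0,0,0,-0.2,1],[0,0,0,0,0,-0.2,1],[0,0,0,0,0,-0.2,1],[0,0,0,0,0,-0.2,1],[0,0,0,0,0,-0.2,1],[0,0,0,0,0,-0.2,1],[0,0,0,0,0,0,1]]]'
python3 - <<'E'
from h import *
go([*well(.074),.29],placeR(91.4)@FL,off=.072)
p,R,s=pose();q=s["joint_pos"];R1=placeR(91.4)@FL;rv=Ro.from_matrix(R.T@R1).as_rotvec();np.set_printoptions(precision=1,suppress=True)
for t in(.25,.5,.75,1):
    q,e=IK(p,R@Ro.from_rotvec(rv*t).as_matrix(),0,[q]);print(q,e)
q,e=IK([*well(.074),.29],R1,.072,[q]);print(q,e)
E
```

```text
time: 13.37
ee_pos: [0.3902, -0.0393, 0.3375]
tcp_rot: [[-0.952, 0.136, 0.273], [0.129, 0.991, -0.041], [-0.276, -0.004, -0.961]]
wrist_force: [0.3, 0.2, 0.7]
width: 0.166
grasp_force: 60.1
t13.4 turn 17 rows [-0.0286  0.0486  0.0503] | shift 7 rows [-0.0059  0.181   0.0578]
[-22.4 -15.1  94.1  13.3 104.7 -84.1] 8.612095829055333e-15
[-29.6  -6.6  91.1  27.1 117.5 -68.1] 7.084167291994244e-11
[-36.2  -0.8  93.1  43.5 125.  -48.7] 1.4228912574432e-09
[-42.2   1.8  99.7  61.  126.9 -27.5] 2.675577524988228e-14
[-22.   26.4  73.1  70.3 109.6 -16. ] 4.20499216318063e-13
```

```bash
python3 -m inch '[[[-0.0286,0.0486,0.0503,0,0,0,1],[-0.0286,0.0486,0.0503,0,0,0,1],[-0.0286,0.0486,0.0503,0,0,0,1],[-0.0286,0.0486,0.0503,0,0,0,1],[-0.0286,0.0486,0.0503,0,0,0,1],[-0.0286,0.0486,0.0503,0,0,0,1],[-0.0286,0.0486,0.0503,0,0,0,1],[-0.0286,0.0486,0.0503,0,0,0,1],[-0.0286,0.0486,0.0503,0,0,0,1],[-0.0286,0.0486,0.0503,0,0,0,1]]]' >/dev/null
python3 -m inch '[[[-0.0286,0.0486,0.0503,0,0,0,1],[-0.0286,0.0486,0.0503,0,0,0,1],[-0.0286,0.0486,0.0503,0,0,0,1],[-0.0286,0.0486,0.0503,0,0,0,1],[-0.0286,0.0486,0.0503,0,0,0,1],[-0.0286,0.0486,0.0503,0,0,0,1],[-0.0286,0.0486,0.0503,0,0,0,1],[0,0,0,0,0,0,1]]]' >/dev/null
python3 -m inch '[[[0,0,0,-0.0059,0.181,0.0578,1],[0,0,0,-0.0059,0.181,0.0578,1],[0,0,0,-0.0059,0.181,0.0578,1],[0,0,0,-0.0059,0.181,0.0578,1],[0,0,0,-0.0059,0.181,0.0578,1],[0,0,0,-0.0059,0.181,0.0578,1],[0,0,0,-0.0059,0.181,0.0578,1],[0,0,0,0,0,0,1],[0,0,0,0,0,0,1]]]'
python3 - <<'E'
from h import *
go([*well(.074),.29],placeR(91.4)@FL,off=.072);print(pose()[2]["joint_pos"])
a,_,_=grab("side");b,_,_=grab("top")
crop(np.hstack([a[60:330,120:430],b[60:330,130:440]]),0,0,620,270,1.28,2,"s4.png")
E
```

```text
time: 15.62
ee_pos: [0.641, 0.0447, 0.293]
tcp_rot: [[0.009, 0.999, -0.032], [0.255, 0.029, 0.966], [0.967, -0.017, -0.255]]
wrist_force: [0.0, 0.5, -0.2]
width: 0.164
grasp_force: 60.1
t15.6 turn 1 rows [-0.0053 -0.0025 -0.0097] | shift 1 rows [ 0.0733  0.0031 -0.0292]
[-21.82970416  27.20856388  73.84229771  69.84867704 109.44358983
 -16.65514397]
```

View pics/s4.png

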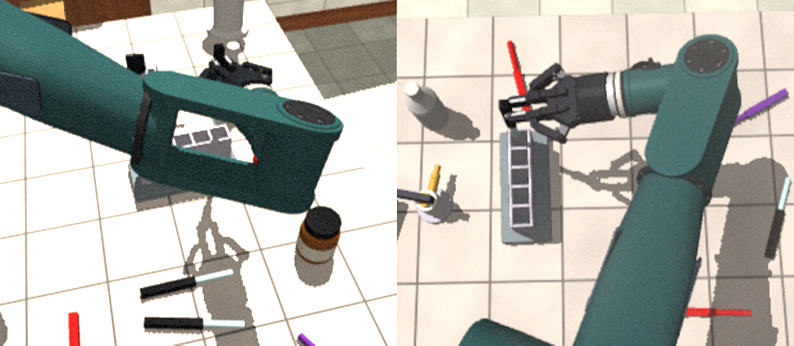

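The picture shows the stirrer held upright over the far well, with the wrist high above the jar. I'll descend in steps and watch the force.

```bash
python3 -m inch '[[[-0.0053,-0.0025,-0.0097,0.073,0.003,-0.029,1],[0,0,0,0,0,0,1],[0,0,0,0,0,0,1]]]'
python3 - <<'E'
from h import *
go([*well(.074),.245],placeR(91.4)@FL,off=.072)
go([*well(.074),.165],placeR(91.4)@FL,off=.072)
E
```

```text
time: 15.97
ee_pos: [0.6407, 0.0407, 0.3138]
tcp_rot: [[-0.011, 1.0, -0.017], [0.259, 0.019, 0.966], [0.966, 0.006, -0.26]]
wrist_force: [-0.1, -0.2, 0.1]
width: 0.166
grasp_force: 60.1
t16.0 turn 1 rows [0.0041 0.0005 0.003 ] | shift 2 rows [-0.1197  0.0026  0.0376]
t16.0 turn 1 rows [0.0041 0.0005 0.003 ] | shift 4 rows [-0.1565  0.0013  0.0447]
```

```bash
python3 -m inch '[[[0.0041,0.0005,0.003,-0.12,0.003,0.038,1],[0,0,0,-0.12,0.003,0.038,1],[0,0,0,0,0,0,1],[0,0,0,-0.06,0,0.016,1],[0,0,0,-0.06,0,0.016,1],[0,0,0,-0.06,0,0.016,1],[0,0,0,0,0,0,1]]]'
python3 - <<'E'
from h import *
go([*well(.074),.157],placeR(91.4)@FL,off=.072)
E
```

```text
time: 16.55
ee_pos: [0.6412, 0.0439, 0.2201]
tcp_rot: [[0.003, 1.0, -0.027], [0.257, 0.025, 0.966], [0.966, -0.01, -0.257]]
wrist_force: [0.0, 0.9, -2.6]
width: 0.167
grasp_force: 60.2
t16.6 turn 1 rows [-0.0023 -0.0015 -0.0062] | shift 2 rows [-0.1081  0.0012  0.0263]
```

```bash
python3 -m inch '[[[-0.0023,-0.0015,-0.0062,-0.072,0.001,0.018,1],[0,0,0,-0.072,0,0.018,1],[0,0,0,-0.062,0,0.016,1],[0,0,0,0,0,0,1],[0,0,0,0,0,0,1]]]'
python3 - <<'E'
from h import *
go([*well(.074),.157],placeR(91.4)@FL,off=.072)
E
```

```text
time: 16.97
ee_pos: [0.6418, 0.0434, 0.1794]
tcp_rot: [[-0.008, 1.0, -0.023], [0.257, 0.025, 0.966], [0.966, 0.002, -0.258]]
wrist_force: [0.1, 0.4, -0.0]
width: 0.163
grasp_force: 60.2
t17.0 turn 1 rows [ 0.0001 -0.0008  0.0012] | shift 1 rows [-0.0189 -0.0006  0.0022]
```

```bash
python3 -m inch '[[[0,0,0,-0.012,0,0,1],[0,0,0,0,0,0,0.6],[0,0,0,0,0,0,0.6],[0,0,0,0,0,0,0.6],[0,0,0,0,0,0,0.6],[0,0,0,0,0,-0.1,0.6],[0,0,0,0,0,-0.2,0.6],[0,0,0,0,0,-0.2,0.6],[0,0,0,0,0,-0.2,0.6],[0,0,0,0,0,0,0.6]]]'
python3 - <<'E'
from h import *
go([.4642,-.146,.20],tilt(1)@FL,off=.07)
p,R,s=pose();q=s["joint_pos"];R1=tilt(1)@FL;rv=Ro.from_matrix(R.T@R1).as_rotvec();np.set_printoptions(precision=1,suppress=True);print(q)
for t in(.25,.5,.75,1):
    q,e=IK(p,R@Ro.from_rotvec(rv*t).as_matrix(),0,[q]);print(q,e)
a,K,T=grab("wrist");b,_,_=grab("top")
crop(np.hstack([a[:330,:400],b[60:330,130:440].repeat(1,0)[:270] if 0 else np.pad(b[60:330,130:440],((0,60),(0,0),(0,0)))]),0,0,710,330,1.12,2,"s5.png")
E
```

```text
time: 17.8
ee_pos: [0.646, -0.0993, 0.2173]
tcp_rot: [[-0.015, 1.0, -0.015], [0.262, 0.018, 0.965], [0.965, 0.01, -0.262]]
wrist_force: [0.3, 0.6, 0.7]
width: 0.401
grasp_force: 0.0
t17.8 turn 18 rows [ 0.0304 -0.0424 -0.0522] | shift 6 rows [ 0.1507 -0.0363 -0.0838]
[-32.2  37.7  67.   64.4 116.3 -26. ]
[-28.2  36.   60.6  46.1 117.2 -47.9] 5.106102561785716e-16
[-23.7  30.4  61.4  28.3 109.8 -70.6] 3.825704240402069e-15
[-19.2  21.8  69.1  14.2  94.1 -90.4] 1.1791713875720335e-12
[ -15.3   12.1   81.4    4.4   72.1 -107.1] 7.615807422484913e-11
```

View pics/s5.png

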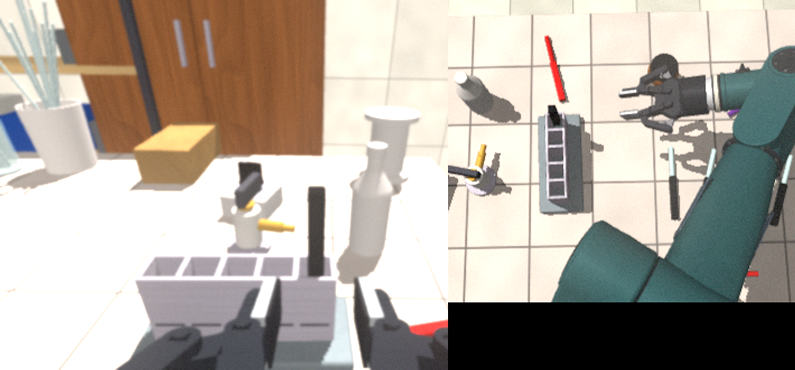

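The far-left crop shows the first stirrer upright in the end well, with its handle at (316,230). The remaining stirrers look unmoved. I'll move on to the next one.

```bash
python3 -m inch '[[[0,0,0,0.2,0,0,0.5],[0,0,0,0.2,0,0,0.5],[0.0304,-0.0424,-0.0522,0,0,0,0.4],[0.0304,-0.0424,-0.0522,0,0,0,0.4],[0.0304,-0.0424,-0.0522,0,0,0,0.4],[0.0304,-0.0424,-0.0522,0,0,0,0.4],[0.0304,-0.0424,-0.0522,0,0,0,0.4],[0.0304,-0.0424,-0.0522,0,0,0,0.4],[0.0304,-0.0424,-0.0522,0,0,0,0.4],[0.0304,-0.0424,-0.0522,0,0,0,0.4]]]' >/dev/null
python3 -m inch '[[[0.0304,-0.0424,-0.0522,0,0,0,0.4],[0.0304,-0.0424,-0.0522,0,0,0,0.4],[0.0304,-0.0424,-0.0522,0,0,0,0.4],[0.0304,-0.0424,-0.0522,0,0,0,0.4],[0.0304,-0.0424,-0.0522,0,0,0,0.4],[0.0304,-0.0424,-0.0522,0,0,0,0.4],[0.0304,-0.0424,-0.0522,0,0,0,0.4],[0.0304,-0.0424,-0.0522,0,0,0,0.4],[0.0304,-0.0424,-0.0522,0,0,0,0.4],[0.0304,-0.0424,-0.0522,0,0,0,0.4]]]' >/dev/null
python3 - <<'E'
from h import *
go([.4642,-.146,.20],tilt(1)@FL,off=.07)
E
```

```text
t19.6 turn 1 rows [ 0.0024 -0.0022  0.0087] | shift 6 rows [ 0.1655 -0.061  -0.0237]
```

```bash
python3 -m inch '[[[0.0024,-0.0022,0.0087,0,0,0,0.4],[0,0,0,0.1655,-0.061,-0.0237,0.4],[0,0,0,0.1655,-0.061,-0.0237,0.4],[0,0,0,0.1655,-0.061,-0.0237,0.4],[0,0,0,0.1655,-0.061,-0.0237,0.4],[0,0,0,0.1655,-0.061,-0.0237,0.4],[0,0,0,0.1655,-0.061,-0.0237,0.4],[0,0,0,0,0,0,0.4],[0,0,0,0,0,0,0.4]]]' >/dev/null
cat >> h.py <<'E'
def look(P):
    i,K,T=grab("wrist");np.set_printoptions(precision=4,suppress=True)
    for t in(50,60):
        try:
            c,y,L,w,n=dark_at(i,K,T,[*P,.012],t);print(t,c,y,L,w,n)
        except ValueError:print(t,"-")
    a=np.array([np.cos(np.radians(y)),np.sin(np.radians(y))]);g=c-.015*a;print("grasp",g,y);print(pose()[0])
    go([*g,.02],tilt(y)@FL,off=.07);go([*g,.008],tilt(y)@FL,off=.07)
E
python3 -c "
from h import *
look([.4792,-.1459])"
```

```text
50 [ 0.4784 -0.1486] 0.74967194 100.27244567871094 14.939081192016602 1111
60 [ 0.4786 -0.1502] 1.5486145 102.5914077758789 19.530807495117188 1229
grasp [ 0.4636 -0.1506] 1.5486145
[ 0.446  -0.1468  0.2684]
t20.4 turn 1 rows [-0.0003 -0.0014 -0.0118] | shift 5 rows [ 0.0474 -0.0043  0.1744]
t20.4 turn 1 rows [-0.0003 -0.0014 -0.0118] | shift 5 rows [ 0.0505 -0.0043  0.186 ]
```

```bash
python3 -m inch '[[[0,-0.0014,-0.006,0.126,-0.007,0,0.4],[0,0,0,0.126,-0.007,0,0.4],[0,0,0,0,0,0.17,0.4],[0,0,0,0,0,0.17,0.4],[0,0,0,0,0,0.17,0.4],[0,0,0,0,0,0.17,0.4],[0,0,0,0,0,0.17,0.4],[0,0,0,0,0,0,0.4],[0,0,0,0,0,0,0.4]]]'
python3 -c "
from h import *
go([.4634,-.149,.008],tilt(1)@FL,off=.070)"
```

```text
time: 21.12
ee_pos: [0.4413, -0.1483, 0.0891]
tcp_rot: [[-0.967, -0.021, 0.254], [-0.02, 1.0, 0.009], [-0.254, 0.004, -0.967]]
wrist_force: [-0.5, -0.4, 0.3]
width: 0.601
grasp_force: 0.0
t21.1 turn 1 rows [ 0.0031 -0.0033  0.0018] | shift 1 rows [-0.0016 -0.0053  0.0701]
```

```bash
python3 -m inch '[[[0,0,0,0,-0.005,0.04,0.4],[0,0,0,0,0,0.03,0.4],[0,0,0,0,0,0,0.4],[0,0,0,0,0,0,1],[0,0,0,0,0,0,1],[0,0,0,0,0,0,1],[0,0,0,0,0,0,1],[0,0,0,0,0,0,1],[0,0,0,0,0,0,1]]]'
python3 -c "
from h import *
go([.4634,-.149,.008],tilt(1)@FL,off=.070)"
python3 -m inch '[[[0,0,0,0,0,-0.1,1],[0,0,0,0,0,-0.2,1],[0,0,0,0,0,-0.2,1],[0,0,0,0,0,-0.2,1],[0,0,0,0,0,-0.2,1],[0,0,0,0,0,-0.2,1],[0,0,0,0,0,-0.2,1],[0,0,0,0,0,0,1]]]'
python3 - <<'E'
from h import *
go([*well(0),.29],placeR(91.4)@FL,off=.072)
E
```

```text
time: 21.87
ee_pos: [0.4454, -0.151, 0.0787]
tcp_rot: [[-0.965, -0.02, 0.26], [-0.019, 1.0, 0.004], [-0.26, -0.001, -0.966]]
wrist_force: [-1.7, 0.6, 5.8]
width: 0.163
grasp_force: 60.7
t21.9 turn 1 rows [-0.0001  0.001   0.0016] | shift 1 rows [0.0044 0.0085 0.0149]
time: 22.53
ee_pos: [0.3784, -0.1532, 0.3384]
tcp_rot: [[-0.962, -0.019, 0.272], [-0.021, 1.0, -0.004], [-0.272, -0.01, -0.962]]
wrist_force: [1.5, 0.9, 0.6]
width: 0.161
grasp_force: 59.9
t22.5 turn 18 rows [-0.0301  0.0435  0.0524] | shift 7 rows [0.0145 0.1386 0.1363]
```

```bash
python3 -m inch '[[[-0.0301,0.0435,0.0524,0,0,0,1],[-0.0301,0.0435,0.0524,0,0,0,1],[-0.0301,0.0435,0.0524,0,0,0,1],[-0.0301,0.0435,0.0524,0,0,0,1],[-0.0301,0.0435,0.0524,0,0,0,1],[-0.0301,0.0435,0.0524,0,0,0,1],[-0.0301,0.0435,0.0524,0,0,0,1],[-0.0301,0.0435,0.0524,0,0,0,1],[-0.0301,0.0435,0.0524,0,0,0,1]]]' >/dev/null
python3 -m inch '[[[-0.0301,0.0435,0.0524,0,0,0,1],[-0.0301,0.0435,0.0524,0,0,0,1],[-0.0301,0.0435,0.0524,0,0,0,1],[-0.0301,0.0435,0.0524,0,0,0,1],[-0.0301,0.0435,0.0524,0,0,0,1],[-0.0301,0.0435,0.0524,0,0,0,1],[-0.0301,0.0435,0.0524,0,0,0,1],[-0.0301,0.0435,0.0524,0,0,0,1],[-0.0301,0.0435,0.0524,0,0,0,1],[0,0,0,0,0,0,1]]]' >/dev/null
python3 -c "
from h import *
go([*well(0),.28],placeR(91.4)@FL,off=.073);print(pose()[2]['joint_pos'],pose()[0])"
```

```text
t24.1 turn 1 rows [-0.0018 -0.0103 -0.013 ] | shift 7 rows [0.0158 0.1394 0.1345]
[-51.84148722  10.63901159  91.83772061  54.95358288 135.05129691
 -33.296851  ] [ 0.377147   -0.15228034  0.32624583]
```

```bash
python3 -m inch '[[[-0.0018,-0.0103,-0.013,0,0,0,1],[0,0,0,0.0158,0.1394,0.1345,1],[0,0,0,0.0158,0.1394,0.1345,1],[0,0,0,0.0158,0.1394,0.1345,1],[0,0,0,0.0158,0.1394,0.1345,1],[0,0,0,0.0158,0.1394,0.1345,1],[0,0,0,0.0158,0.1394,0.1345,1],[0,0,0,0.0158,0.1394,0.1345,1],[0,0,0,0,0,0,1],[0,0,0,0,0,0,1]]]'
python3 -c "
from h import *
go([*well(0),.245],placeR(91.4)@FL,off=.073,nt=2)"
```

```text
time: 24.95
ee_pos: [0.568, 0.0432, 0.3015]
tcp_rot: [[-0.018, 0.999, -0.031], [0.267, 0.034, 0.963], [0.964, 0.01, -0.267]]
wrist_force: [-0.3, -0.2, -0.6]
width: 0.165
grasp_force: 59.9
t24.9 turn 1 rows [-0.0045  0.0056  0.0075] | shift 2 rows [-0.0928 -0.0008  0.0169]
```

```bash
python3 -m inch '[[[-0.0045,0.0056,0.0075,-0.093,-0.001,0.017,1],[0,0,0,-0.093,-0.001,0.017,1],[0,0,0,0,0,0,1],[0,0,0,0,0,0,1]]]'
python3 -c "
from h import *
go([*well(0),.160],placeR(91.4)@FL,off=.073,nt=6)"
```

```text
time: 25.28
ee_pos: [0.5669, 0.0372, 0.2636]
tcp_rot: [[-0.001, 1.0, -0.019], [0.256, 0.018, 0.967], [0.967, -0.004, -0.256]]
wrist_force: [0.2, -0.2, 0.2]
width: 0.167
grasp_force: 59.9
t25.3 turn 1 rows [ 0.0031 -0.002  -0.0034] | shift 6 rows [-0.0675  0.0007  0.0206]
```

```bash
python3 -m inch '[[[0.0031,-0.002,-0.0034,-0.0675,0.001,0.0206,1],[0,0,0,-0.0675,0,0.0206,1],[0,0,0,-0.0675,0,0.0206,1],[0,0,0,0,0,0,1]]]'|grep force
python3 -m inch '[[[0,0,0,-0.0675,0,0.0206,1],[0,0,0,-0.0675,0,0.0206,1],[0,0,0,-0.0675,0,0.0206,1],[0,0,0,0,0,0,1],[0,0,0,0,0,0,1]]]'
python3 -c "
from h import *
go([*well(0),.157],placeR(91.4)@FL,off=.073,nt=1)"
```

```text
wrist_force: [-0.4, -0.4, -0.9]
grasp_force: 59.9
time: 26.03
ee_pos: [0.5671, 0.0408, 0.1777]
tcp_rot: [[-0.004, 1.0, -0.024], [0.258, 0.025, 0.966], [0.966, -0.003, -0.258]]
wrist_force: [-0.2, -0.8, -0.4]
width: 0.163
grasp_force: 59.9
t26.0 turn 1 rows [-0.0005 -0.0004 -0.0016] | shift 1 rows [-0.0095  0.0029 -0.0013]
```

```bash
python3 -m inch '[[[0,0,0,-0.01,0,0,1],[0,0,0,0,0,0,0.6],[0,0,0,0,0,0,0.6],[0,0,0,0,0,0,0.6],[0,0,0,0,0,0,0.6],[0,0,0,0,0,-0.1,0.6],[0,0,0,0,0,-0.2,0.6],[0,0,0,0,0,-0.2,0.6],[0,0,0,0.1,0,-0.15,0.6],[0,0,0,0.2,0,0,0.6]]]' >/dev/null
python3 -m inch '[[[0,0,0,0.2,0,0,0.5],[0,0,0,0,0,0,0.5]]]'
python3 -c "
from h import *
go([.46,-.2112,.20],tilt(-14.8)@FL,off=.073)
i,K,T=grab('wrist');crop(i,0,0,560,420,1.2,2,'w6.png')"
```

```text
time: 27.03
ee_pos: [0.5707, -0.0594, 0.3165]
tcp_rot: [[-0.022, 1.0, -0.021], [0.263, 0.026, 0.964], [0.965, 0.016, -0.263]]
wrist_force: [0.9, -0.2, 0.7]
width: 0.505
grasp_force: 0.0
t27.0 turn 16 rows [ 0.0284 -0.0524 -0.0483] | shift 6 rows [ 0.08   -0.1459  0.0182]
```

```bash
python3 -m inch '[[[0.0284,-0.0524,-0.0483,0,0,0,0.4],[0.0284,-0.0524,-0.0483,0,0,0,0.4],[0.0284,-0.0524,-0.0483,0,0,0,0.4],[0.0284,-0.0524,-0.0483,0,0,0,0.4],[0.0284,-0.0524,-0.0483,0,0,0,0.4],[0.0284,-0.0524,-0.0483,0,0,0,0.4],[0.0284,-0.0524,-0.0483,0,0,0,0.4],[0.0284,-0.0524,-0.0483,0,0,0,0.4]]]' >/dev/null
python3 -m inch '[[[0.0284,-0.0524,-0.0483,0,0,0,0.4],[0.0284,-0.0524,-0.0483,0,0,0,0.4],[0.0284,-0.0524,-0.0483,0,0,0,0.4],[0.0284,-0.0524,-0.0483,0,0,0,0.4],[0.0284,-0.0524,-0.0483,0,0,0,0.4],[0.0284,-0.0524,-0.0483,0,0,0,0.4],[0.0284,-0.0524,-0.0483,0,0,0,0.4],[0.0284,-0.0524,-0.0483,0,0,0,0.4]]]' >/dev/null
python3 -m inch '[[[0,0,0,0.08,-0.146,0.018,0.4],[0,0,0,0.08,-0.146,0.018,0.4],[0,0,0,0.08,-0.146,0.018,0.4],[0,0,0,0.08,-0.146,0.018,0.4],[0,0,0,0.08,-0.146,0.018,0.4],[0,0,0,0.08,-0.146,0.018,0.4],[0,0,0,0,0,0,0.4],[0,0,0,0,0,0,0.4]]]' >/dev/null
sed -i 's/t in(50,60)/t in(60,50)/; s/off=.07);go/off=.072);go/; s/off=.07)$/off=.072)/' h.py
python3 -c "
from h import *
look([.4745,-.215])"
```

```text
60 [ 0.4749 -0.2159] -15.815514 103.10646057128906 17.187908172607422 1249
50 [ 0.4746 -0.2163] -15.053864 100.7197494506836 14.956267356872559 1153
grasp [ 0.4601 -0.2124] -15.053864
[ 0.4395 -0.2064  0.2622]
t29.1 turn 1 rows [ 0.0009 -0.0109  0.0012] | shift 5 rows [ 0.042  -0.0005  0.1675]
t29.1 turn 1 rows [ 0.0009 -0.0109  0.0012] | shift 5 rows [ 0.0451 -0.0005  0.1791]
```

```bash
python3 -m inch '[[[0.001,-0.011,0.001,0.112,-0.001,0,0.4],[0,0,0,0.112,-0.001,0,0.4],[0,0,0,0,0,0.165,0.4],[0,0,0,0,0,0.165,0.4],[0,0,0,0,0,0.165,0.4],[0,0,0,0,0,0.165,0.4],[0,0,0,0,0,0.165,0.4],[0,0,0,0,0,0,0.4],[0,0,0,0,0,0,0.4]]]'
python3 -c "
from h import *
go([.4601,-.2124,.008],tilt(-15)@FL,off=.072)"
```

```text
time: 29.88
ee_pos: [0.4392, -0.205, 0.0904]
tcp_rot: [[-0.935, 0.256, 0.247], [0.247, 0.967, -0.064], [-0.255, 0.001, -0.967]]
wrist_force: [-1.2, -0.6, 0.1]
width: 0.6
grasp_force: 0.0
t29.9 turn 1 rows [ 0.0011 -0.0024  0.0018] | shift 1 rows [-0.0002 -0.0088  0.0668]
```

```bash
python3 -m inch '[[[0,0,0,0,-0.009,0.04,0.4],[0,0,0,0,0,0.027,0.4],[0,0,0,0,0,0,0.4],[0,0,0,0,0,0,1],[0,0,0,0,0,0,1],[0,0,0,0,0,0,1],[0,0,0,0,0,0,1],[0,0,0,0,0,0,1],[0,0,0,0,0,0,1]]]'
python3 -c "
from h import *
go([.4601,-.2124,.008],tilt(-15)@FL,off=.072)"
python3 -m inch '[[[0,0,0,0,0,-0.1,1],[0,0,0,0,0,-0.2,1],[0,0,0,0,0,-0.2,1],[0,0,0,0,0,-0.2,1],[0,0,0,0,0,-0.2,1],[0,0,0,0,0,-0.2,1],[0,0,0,0,0,-0.2,1],[0,0,0,0,0,0,1]]]'
python3 - <<'E'
from h import *
go([*well(-.074),.28],placeR(91.4)@FL,off=.072)
p,R,s=pose();q=s["joint_pos"];R1=placeR(91.4)@FL;rv=Ro.from_matrix(R.T@R1).as_rotvec();np.set_printoptions(precision=1,suppress=True)
for t in(.25,.5,.75,1):
    q,e=IK(p,R@Ro.from_rotvec(rv*t).as_matrix(),0,[q]);print(q,e)
E
```

```text
time: 30.63
ee_pos: [0.4428, -0.2098, 0.0807]
tcp_rot: [[-0.932, 0.258, 0.253], [0.249, 0.966, -0.069], [-0.262, -0.002, -0.965]]
wrist_force: [-1.4, 0.8, 6.1]
width: 0.156
grasp_force: 59.2
t30.6 turn 1 rows [-0.001   0.0021  0.0006] | shift 1 rows [0.0101 0.0099 0.0135]
time: 31.3
ee_pos: [0.3778, -0.1927, 0.3406]
tcp_rot: [[-0.929, 0.259, 0.264], [0.247, 0.966, -0.079], [-0.276, -0.008, -0.961]]
wrist_force: [1.4, -0.8, 0.2]
width: 0.163
grasp_force: 58.7
t31.3 turn 16 rows [-0.0279  0.0537  0.0488] | shift 7 rows [0.0134 0.0868 0.1658]
[-40.8  -8.7  88.4  10.7 107.  -97.3] 2.6182840487568696e-14
[-44.9   1.5  82.6  20.3 122.9 -80.3] 3.0135571461853776e-14
[-49.5   9.1  82.   35.2 133.6 -59.1] 3.448441915405063e-10
[-54.3  13.3  86.5  54.4 137.9 -34. ] 1.0847785468752742e-09
```

```bash
python3 -m inch '[[[-0.0279,0.0537,0.0488,0,0,0,1],[-0.0279,0.0537,0.0488,0,0,0,1],[-0.0279,0.0537,0.0488,0,0,0,1],[-0.0279,0.0537,0.0488,0,0,0,1],[-0.0279,0.0537,0.0488,0,0,0,1],[-0.0279,0.0537,0.0488,0,0,0,1],[-0.0279,0.0537,0.0488,0,0,0,1],[-0.0279,0.0537,0.0488,0,0,0,1]]]' >/dev/null
python3 -m inch '[[[-0.0279,0.0537,0.0488,0,0,0,1],[-0.0279,0.0537,0.0488,0,0,0,1],[-0.0279,0.0537,0.0488,0,0,0,1],[-0.0279,0.0537,0.0488,0,0,0,1],[-0.0279,0.0537,0.0488,0,0,0,1],[-0.0279,0.0537,0.0488,0,0,0,1],[-0.0279,0.0537,0.0488,0,0,0,1],[-0.0279,0.0537,0.0488,0,0,0,1],[0,0,0,0,0,0,1]]]' >/dev/null
python3 -c "
from h import *
go([*well(-.074),.28],placeR(91.4)@FL,off=.075)"
```

```text
t32.7 turn 1 rows [-0.0008 -0.0109 -0.013 ] | shift 7 rows [0.0223 0.0877 0.1608]
```

```bash
python3 -m inch '[[[-0.0008,-0.0109,-0.013,0,0,0,1],[0,0,0,0.0223,0.0877,0.1608,1],[0,0,0,0.0223,0.0877,0.1608,1],[0,0,0,0.0223,0.0877,0.1608,1],[0,0,0,0.0223,0.0877,0.1608,1],[0,0,0,0.0223,0.0877,0.1608,1],[0,0,0,0.0223,0.0877,0.1608,1],[0,0,0,0.0223,0.0877,0.1608,1],[0,0,0,0,0,0,1],[0,0,0,0,0,0,1]]]'
python3 -c "
from h import *
go([*well(-.074),.245],placeR(91.4)@FL,off=.075,nt=2)"
```

```text
time: 33.55
ee_pos: [0.4933, 0.039, 0.3013]
tcp_rot: [[-0.017, 0.999, -0.03], [0.268, 0.034, 0.963], [0.963, 0.008, -0.268]]
wrist_force: [0.7, -0.5, -1.2]
width: 0.165
grasp_force: 58.8
t33.5 turn 1 rows [-0.0044  0.0062  0.0065] | shift 2 rows [-0.0908  0.0011  0.0175]
```

```bash
python3 -m inch '[[[-0.0044,0.0062,0.0065,-0.091,0.001,0.0175,1],[0,0,0,-0.091,0.001,0.0175,1],[0,0,0,0,0,0,1],[0,0,0,0,0,0,1]]]'|grep force
python3 -c "
from h import *
go([*well(-.074),.160],placeR(91.4)@FL,off=.075,nt=6)
i,K,T=grab('side');crop(i,150,60,410,260,3,2,'s7.png')"
```

```text
wrist_force: [0.3, -0.6, -0.7]
grasp_force: 58.8
t33.9 turn 1 rows [ 0.0033 -0.0019 -0.0026] | shift 6 rows [-0.0677 -0.0001  0.0206]
```

View pics/s7.png

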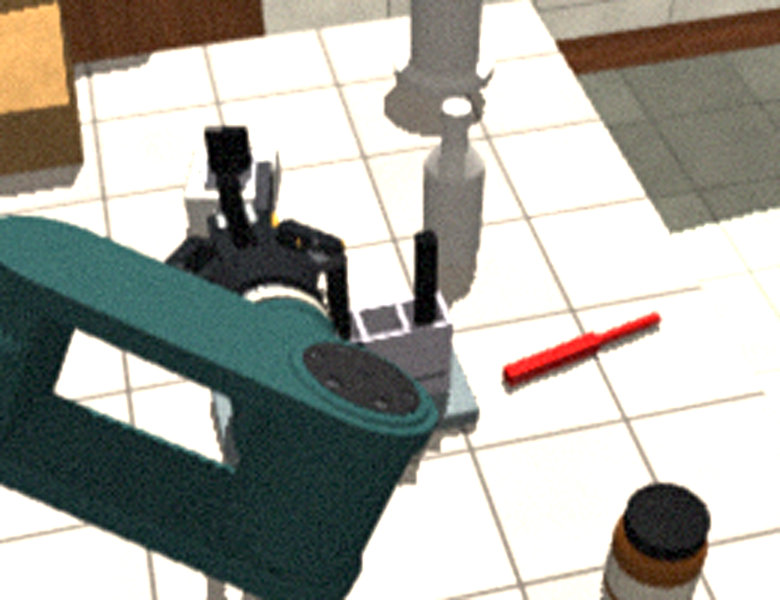

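The first two stirrers stand in their wells, at (425,275) and (342,290), and the third is above its well. I'll insert it.

```bash
python3 -m inch '[[[0.0033,-0.002,-0.0026,-0.0675,0,0.0206,1],[0,0,0,-0.0675,0,0.0206,1],[0,0,0,-0.0675,0,0.0206,1],[0,0,0,0,0,0,1]]]'|grep force
python3 -m inch '[[[0,0,0,-0.0675,0,0.0206,1],[0,0,0,-0.0675,0,0.0206,1],[0,0,0,-0.0675,0,0.0206,1],[0,0,0,0,0,0,1],[0,0,0,0,0,0,1]]]'
python3 -c "
from h import *
go([*well(-.074),.157],placeR(91.4)@FL,off=.075,nt=1)"
```

```text
wrist_force: [-0.6, 0.2, -0.6]
grasp_force: 58.8
time: 34.68
ee_pos: [0.4944, 0.0369, 0.1811]
tcp_rot: [[-0.008, 1.0, -0.024], [0.259, 0.025, 0.966], [0.966, 0.002, -0.259]]
wrist_force: [1.1, -0.2, -0.5]
width: 0.16
grasp_force: 58.8
t34.7 turn 1 rows [-0.     -0.0001  0.0011] | shift 1 rows [-0.0232 -0.0031  0.0037]
```

```bash
python3 -m inch '[[[0,0,0,-0.02,0,0,1],[0,0,0,0,0,0,0.6],[0,0,0,0,0,0,0.6],[0,0,0,0,0,0,0.6],[0,0,0,0,0,0,0.6],[0,0,0,0,0,-0.1,0.6],[0,0,0,0,0,-0.2,0.6],[0,0,0,0,0,-0.2,0.6],[0,0,0,0.1,0,-0.15,0.6],[0,0,0,0.2,0,0,0.6]]]' >/dev/null
python3 -m inch '[[[0,0,0,0.2,0,0,0.5],[0,0,0,0,0,0,0.5]]]'
python3 - <<'E'
from h import *
np.set_printoptions(precision=3,suppress=True)
go([.445,-.382,.20],tilt(-18)@FL,off=.073)
i,K,T=grab('wrist')
p,R,s=pose();q=s["joint_pos"];R1=tilt(-18)@FL;rv=Ro.from_matrix(R.T@R1).as_rotvec()
for t in(.25,.5,.75,1):
    q,e=IK(p,R@Ro.from_rotvec(rv*t).as_matrix(),0,[q]);print(q,e)
b,K,T=grab("top");C=b[170:290,380:480]
ys,xs=np.where(C.max(2)<38);print(len(xs),np.median([onz(K,T,(x+380,y+170),.012)[:2] for x,y in zip(xs,ys)],axis=0) if len(xs) else 0)
E
```

```text
time: 35.68
ee_pos: [0.4973, -0.0635, 0.3144]
tcp_rot: [[-0.021, 1.0, -0.022], [0.264, 0.027, 0.964], [0.964, 0.015, -0.264]]
wrist_force: [0.2, -0.8, 1.0]
width: 0.498
grasp_force: 0.0
t35.7 turn 16 rows [ 0.027 -0.053 -0.046] | shift 9 rows [-0.01  -0.177  0.028]
[-32.126  12.654  81.118  44.748 119.886 -44.289] 2.6862541688436405e-10
[-26.405   7.061  80.136  27.469 112.405 -61.142] 2.7296900842037723e-15
[-19.902  -0.677  84.302  12.268  99.346 -74.947] 4.605561512694145e-13
[-13.131  -9.599  92.813  -1.272  81.84  -85.116] 1.5460761100870124e-12
2193 [ 0.465 -0.417]
```

```bash
python3 -m inch '[[[0.027,-0.053,-0.046,0,0,0,0.4],[0.027,-0.053,-0.046,0,0,0,0.4],[0.027,-0.053,-0.046,0,0,0,0.4],[0.027,-0.053,-0.046,0,0,0,0.4],[0.027,-0.053,-0.046,0,0,0,0.4],[0.027,-0.053,-0.046,0,0,0,0.4],[0.027,-0.053,-0.046,0,0,0,0.4],[0.027,-0.053,-0.046,0,0,0,0.4]]]' >/dev/null
python3 -m inch '[[[0.027,-0.053,-0.046,0,0,0,0.4],[0.027,-0.053,-0.046,0,0,0,0.4],[0.027,-0.053,-0.046,0,0,0,0.4],[0.027,-0.053,-0.046,0,0,0,0.4],[0.027,-0.053,-0.046,0,0,0,0.4],[0.027,-0.053,-0.046,0,0,0,0.4],[0.027,-0.053,-0.046,0,0,0,0.4],[0.027,-0.053,-0.046,0,0,0,0.4]]]' >/dev/null
python3 -m inch '[[[0,0,0,-0.01,-0.177,0.025,0.4],[0,0,0,-0.01,-0.177,0.025,0.4],[0,0,0,-0.01,-0.177,0.025,0.4],[0,0,0,-0.01,-0.177,0.025,0.4],[0,0,0,-0.01,-0.177,0.025,0.4],[0,0,0,-0.01,-0.177,0.025,0.4],[0,0,0,-0.01,-0.177,0.025,0.4],[0,0,0,-0.01,-0.177,0.025,0.4],[0,0,0,-0.01,-0.177,0.025,0.4],[0,0,0,0,0,0,0.4]]]' >/dev/null
python3 -c "
from h import *
look([.4594,-.386])"
```

```text
60 [ 0.4575 -0.3891] -17.731682 102.54375457763672 20.203514099121094 1274
50 [ 0.4579 -0.3874] -18.543846 100.18215942382812 15.816986083984375 1120
grasp [ 0.4436 -0.3826] -18.543846
[ 0.421  -0.3766  0.2615]
t38.0 turn 1 rows [ 0.0045 -0.0173 -0.0021] | shift 5 rows [0.0399 0.0015 0.1674]
t38.0 turn 1 rows [ 0.0045 -0.0173 -0.0021] | shift 5 rows [0.043  0.0015 0.1789]
```

```bash
python3 -m inch '[[[0.0045,-0.0173,-0.002,0.107,0.003,0,0.4],[0,0,0,0.107,0.003,0,0.4],[0,0,0,0,0,0.165,0.4],[0,0,0,0,0,0.165,0.4],[0,0,0,0,0,0.165,0.4],[0,0,0,0,0,0.165,0.4],[0,0,0,0,0,0.165,0.4],[0,0,0,0,0,0,0.4],[0,0,0,0,0,0,0.4]]]'
python3 -c "
from h import *
go([.4436,-.3826,.008],tilt(-18.3)@FL,off=.072)"
```

```text
time: 38.75
ee_pos: [0.4245, -0.3718, 0.0922]
tcp_rot: [[-0.918, 0.312, 0.246], [0.302, 0.95, -0.079], [-0.258, 0.002, -0.966]]
wrist_force: [-0.2, 0.1, -0.1]
width: 0.601
grasp_force: 0.0
t38.8 turn 1 rows [ 0.0013 -0.0003  0.0009] | shift 1 rows [ 0.005  -0.0213  0.0748]
```

```bash
python3 -m inch '[[[0,0,0,0.005,-0.021,0.02,0.4],[0,0,0,0,0,0.04,0.4],[0,0,0,0,0,0.012,0.4],[0,0,0,0,0,0,0.4],[0,0,0,0,0,0,1],[0,0,0,0,0,0,1],[0,0,0,0,0,0,1],[0,0,0,0,0,0,1],[0,0,0,0,0,0,1],[0,0,0,0,0,0,1]]]'
python3 -c "
from h import *
go([.4436,-.3826,.008],tilt(-18.3)@FL,off=.072)"
python3 -m inch '[[[0,0,0,0,0,-0.1,1],[0,0,0,0,0,-0.2,1],[0,0,0,0,0,-0.2,1],[0,0,0,0,0,-0.2,1],[0,0,0,0,0,-0.2,1],[0,0,0,0,0,-0.2,1],[0,0,0,0,0,-0.2,1],[0,0,0,0,0,0,1]]]'
python3 - <<'E'
from h import *
b,K,T=grab("top");crop(b,185,100,285,260,5,2.2,"t8.png");c=cv2.imread("pics/t8.png");cv2.imwrite("pics/t8.png",cv2.resize(c,(375,600)))
go([*well(.037),.30],placeR(91.4)@FL,off=.075)
p,R,s=pose();q=s["joint_pos"];R1=placeR(91.4)@FL;rv=Ro.from_matrix(R.T@R1).as_rotvec();np.set_printoptions(precision=1,suppress=True)
for t in(.25,.5,.75,1):
    q,e=IK(p,R@Ro.from_rotvec(rv*t).as_matrix(),0,[q]);print(q,e)
E
```

```text
time: 39.58
ee_pos: [0.427, -0.3797, 0.0823]
tcp_rot: [[-0.916, 0.314, 0.252], [0.302, 0.949, -0.087], [-0.266, -0.003, -0.964]]
wrist_force: [-2.1, 0.9, 4.5]
width: 0.153
grasp_force: 58.9
t39.6 turn 1 rows [-0.0021  0.0048  0.0006] | shift 1 rows [0.0155 0.0124 0.0203]
time: 40.25
ee_pos: [0.3619, -0.3585, 0.3426]
tcp_rot: [[-0.913, 0.315, 0.26], [0.299, 0.949, -0.1], [-0.278, -0.013, -0.96]]
wrist_force: [0.9, -0.9, 1.1]
width: 0.156
grasp_force: 58.5
t40.3 turn 16 rows [-0.0268  0.0546  0.0465] | shift 12 rows [0.0345 0.1052 0.1595]
[ -55.     3.8   76.6    8.4  108.3 -109.4] 4.266016099704158e-13
[-56.7  15.   67.6  14.1 127.4 -91.6] 2.220035522165549e-12
[-59.5  23.6  63.9  28.1 141.6 -68.2] 1.8787188921981915e-13
[-63.2  28.5  66.5  51.2 147.8 -36.5] 3.2334272638306157e-15
```

View pics/t8.png

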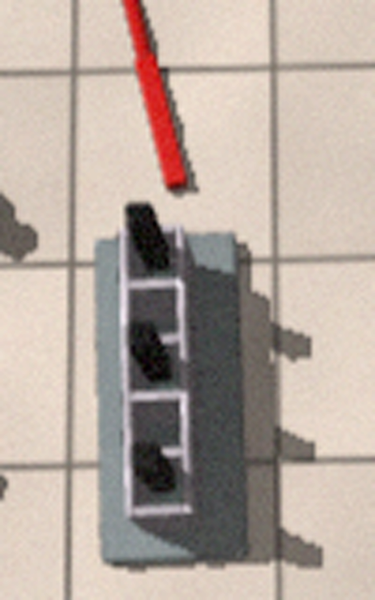

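All three placed stirrers stand in their wells, with handle tops near (140,212), (145,330) and (150,448) in the crop. Wells 2 and 4 are free. I'll carry the fourth to the +37 well.

```bash
python3 -m inch '[[[0,0,0,0,0.2,0,1],[0,0,0,0,0.2,0,1],[0,0,0,0,0.2,0,1],[0,0,0,0,0.2,0,1],[0,0,0,0,0.2,0,1],[0,0,0,0,0,0,1]]]' >/dev/null
python3 - <<'E'
from h import *
C=lambda x,y:onz(*grabT,(185+x/3.75,100+y/3.75),.19)
b,K,T=grab("top");grabT=(K,T)
for x,y in((141,212),(146,330),(149,450)):print(C(x,y)[:2])
print(well(.074),well(0),well(-.074))
go([*well(.037),.30],placeR(91.4)@FL,off=.075)
p,R,s=pose();q=s["joint_pos"];R1=placeR(91.4)@FL;rv=Ro.from_matrix(R.T@R1).as_rotvec();np.set_printoptions(precision=1,suppress=True)
for t in(.5,1):
    q,e=IK(p,R@Ro.from_rotvec(rv*t).as_matrix(),0,[q]);print(q,e)
E
```

```text
[0.64237691 0.1094146 ]
[0.56933485 0.10614756]
[0.49708679 0.10413605]
[0.63997791 0.11240798] [0.566  0.1106] [0.49202209 0.10879202]
t40.9 turn 16 rows [-0.0269  0.0539  0.0468] | shift 7 rows [0.0295 0.1318 0.1385]
[-39.2   4.4  80.9  23.  119.7 -73. ] 6.15232923135188e-15
[-48.8  15.2  85.4  57.7 133.  -30.7] 1.6344814440725387e-11
```

```bash
python3 -m inch '[[[-0.0269,0.0539,0.0468,0,0,0,1],[-0.0269,0.0539,0.0468,0,0,0,1],[-0.0269,0.0539,0.0468,0,0,0,1],[-0.0269,0.0539,0.0468,0,0,0,1],[-0.0269,0.0539,0.0468,0,0,0,1],[-0.0269,0.0539,0.0468,0,0,0,1],[-0.0269,0.0539,0.0468,0,0,0,1],[-0.0269,0.0539,0.0468,0,0,0,1]]]' >/dev/null
python3 -m inch '[[[-0.0269,0.0539,0.0468,0,0,0,1],[-0.0269,0.0539,0.0468,0,0,0,1],[-0.0269,0.0539,0.0468,0,0,0,1],[-0.0269,0.0539,0.0468,0,0,0,1],[-0.0269,0.0539,0.0468,0,0,0,1],[-0.0269,0.0539,0.0468,0,0,0,1],[-0.0269,0.0539,0.0468,0,0,0,1],[-0.0269,0.0539,0.0468,0,0,0,1],[0,0,0,0,0,0,1]]]' >/dev/null
python3 -c "
from h import *
go([.605,.1115,.345],placeR(91.4)@FL,off=.075)"
```

```text
t42.3 turn 1 rows [ 0.0078 -0.004  -0.0069] | shift 7 rows [0.063  0.1346 0.1336]
```

```bash
python3 -m inch '[[[0.0078,-0.004,-0.0069,0.063,0.1346,0,1],[0,0,0,0.063,0.1346,0.08,1],[0,0,0,0.063,0.1346,0.15,1],[0,0,0,0.063,0.1346,0.17,1],[0,0,0,0.063,0.1346,0.17,1],[0,0,0,0.063,0.1346,0.17,1],[0,0,0,0.063,0.1346,0.17,1],[0,0,0,0,0,0.025,1],[0,0,0,0,0,0,1],[0,0,0,0,0,0,1]]]'
python3 -c "
from h import *
go([.605,.1115,.255],placeR(91.4)@FL,off=.075,nt=3)"
```

```text
time: 43.1
ee_pos: [0.5979, 0.0297, 0.3662]
tcp_rot: [[-0.016, 0.999, -0.028], [0.268, 0.032, 0.963], [0.963, 0.008, -0.268]]
wrist_force: [-0.1, 0.7, -0.8]
width: 0.159
grasp_force: 58.7
t43.1 turn 1 rows [-0.0032  0.0062  0.0061] | shift 3 rows [-0.1438  0.0152  0.0544]
```

```bash
python3 -m inch '[[[-0.0032,0.0062,0.0061,0,0.0456,0.035,1],[0,0,0,-0.144,0,0.042,1],[0,0,0,-0.144,0,0.042,1],[0,0,0,-0.144,0,0.042,1],[0,0,0,0,0,0,1],[0,0,0,0,0,0,1]]]'|grep -E "ee|force"
python3 -c "
from h import *
go([.605,.1115,.159],placeR(91.4)@FL,off=.075,nt=6)"
```

```text
ee_pos: [0.6068, 0.038, 0.2735]
wrist_force: [-0.3, 0.3, 0.6]
grasp_force: 58.7
t43.6 turn 1 rows [ 0.0012 -0.0027 -0.0034] | shift 6 rows [-0.0763  0.      0.0214]
```

```bash
python3 -m inch '[[[0.0012,-0.0027,-0.0034,-0.0763,0,0.0214,1],[0,0,0,-0.0763,0,0.0214,1],[0,0,0,-0.0763,0,0.0214,1],[0,0,0,0,0,0,1]]]'|grep -E "ee|force"
python3 -m inch '[[[0,0,0,-0.0763,0,0.0214,1],[0,0,0,-0.0763,0,0.0214,1],[0,0,0,-0.0763,0,0.0214,1],[0,0,0,0,0,0,1],[0,0,0,0,0,0,1]]]'
python3 -c "
from h import *
go([.605,.1115,.157],placeR(91.4)@FL,off=.075,nt=1)"
```

```text
ee_pos: [0.6071, 0.0388, 0.2269]
wrist_force: [-0.9, -0.5, -1.1]
grasp_force: 58.8
time: 44.35
ee_pos: [0.6078, 0.0395, 0.1818]
tcp_rot: [[-0.013, 1.0, -0.023], [0.26, 0.026, 0.965], [0.965, 0.006, -0.261]]
wrist_force: [-0.5, -0.4, -0.4]
width: 0.156
grasp_force: 58.8
t44.4 turn 1 rows [0.0002 0.0012 0.004 ] | shift 1 rows [-0.0263 -0.005   0.0051]
```

```bash
python3 -m inch '[[[0,0,0,-0.02,0,0,1],[0,0,0,0,0,0,0.7],[0,0,0,0,0,0,0.7],[0,0,0,0,0,0,0.7],[0,0,0,0,0,0,0.7],[0,0,0,0,0,-0.1,0.7],[0,0,0,0,0,-0.2,0.7],[0,0,0,0,0,-0.2,0.7],[0,0,0,0.1,0,-0.15,0.7],[0,0,0,0.2,0,0,0.6]]]' |grep -E "force|width"
python3 -m inch '[[[0,0,0,0.2,0,0,0.5],[0,0,0,0.2,0,0,0.5],[0,0,0,0,0,0,0.5]]]'
python3 - <<'E'
from h import *
go([.532,.297,.28],down(79.5))
b,K,T=grab("top");C=lambda u,v:onz(K,T,(u,v),.19)
m=((b[100:250,205:255].max(2)<22)*255).astype(np.uint8);n,l,st,c=cv2.connectedComponentsWithStats(m)
for k in range(1,n):
    if st[k,4]>25:print(st[k],c[k]+[205,100],C(*(st[k,:2]+[st[k,2]/2+205,100+3])))
i,_,_=grab("wrist");j,_,_=grab("side")
crop(np.hstack([i,np.pad(j[60:260,150:410],((0,220),(0,0),(0,0)))]),0,0,820,420,.97,2,"f9.png")
p,R,s=pose();q=s["joint_pos"];R1=down(79.5);rv=Ro.from_matrix(R.T@R1).as_rotvec();np.set_printoptions(precision=1,suppress=True)
for t in(.5,1):
    q,e=IK(p,R@Ro.from_rotvec(rv*t).as_matrix(),0,[q]);print(q,e)
E
```

```text
wrist_force: [-0.2, 0.3, -0.3]
width: 0.398
grasp_force: 0.0
time: 45.43
ee_pos: [0.609, -0.0487, 0.3557]
tcp_rot: [[-0.029, 0.999, -0.022], [0.265, 0.029, 0.964], [0.964, 0.022, -0.266]]
wrist_force: [0.9, -0.1, 2.5]
width: 0.499
grasp_force: 0.0
t45.4 turn 11 rows [-0.0069 -0.0752  0.0113] | shift 9 rows [ 0.181  -0.077   0.0121]
[15 55 10 17 99] [224.6969697  163.83838384] [0.6388163  0.10398594 0.19      ]
[  3  67  19  18 149] [217.65771812 175.73154362] [0.61113858 0.12073379 0.19      ]
[15 87 10 14 85] [225.07058824 194.27058824] [0.56471452 0.10375819 0.19      ]
[ 17 119  10  12  53] [226.67924528 225.50943396] [0.49253956 0.09914749 0.19      ]
[-23.7  16.2  66.6  36.6 108.8 -10.1] 3.6251501737318095e-14
[-10.   12.6  65.2   0.  102.2   0.5] 6.570508291204002e-12
```

View pics/f9.png

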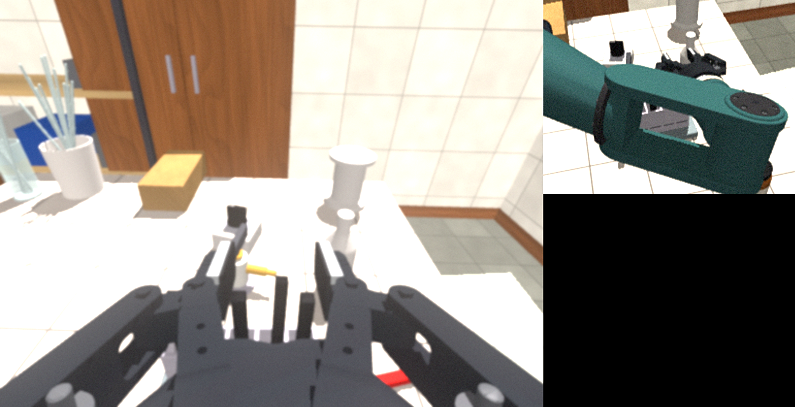

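The last stirrer's handle, at (280,305), leans within its well, which is as much as the well's geometry allows. The others stand. Now the tap, half open.

```bash
python3 -m inch '[[[-0.0069,-0.0752,0.0113,0,0,0,0.5],[-0.0069,-0.0752,0.0113,0,0,0,0.5],[-0.0069,-0.0752,0.0113,0,0,0,0.5],[-0.0069,-0.0752,0.0113,0,0,0,0.5],[-0.0069,-0.0752,0.0113,0,0,0,0.5],[-0.0069,-0.0752,0.0113,0,0,0,0.5],[-0.0069,-0.0752,0.0113,0,0,0,0.5],[-0.0069,-0.0752,0.0113,0,0,0,0.5],[-0.0069,-0.0752,0.0113,0,0,0,0.5],[-0.0069,-0.0752,0.0113,0,0,0,0.5]]]' >/dev/null
python3 -m inch '[[[-0.0069,-0.0752,0.0113,0,0,0,0.5],[0,0,0,0,0,0,0.5],[0,0,0,0,0,0,0.5]]]' >/dev/null
python3 -c "
from h import *
go([.532,.297,.28],down(79.5))"
```

```text
t46.7 turn 1 rows [-0.0143 -0.0017  0.0006] | shift 9 rows [ 0.181  -0.0769  0.005 ]
```

```bash
python3 -m inch '[[[-0.0143,-0.0017,0,0,0,0,0.4],[0,0,0,0.181,-0.077,0.005,0.4],[0,0,0,0.181,-0.077,0.005,0.4],[0,0,0,0.181,-0.077,0.005,0.4],[0,0,0,0.181,-0.077,0.005,0.4],[0,0,0,0.181,-0.077,0.005,0.4],[0,0,0,0.181,-0.077,0.005,0.4],[0,0,0,0.181,-0.077,0.005,0.4],[0,0,0,0.181,-0.077,0.005,0.4],[0,0,0,0.181,-0.077,0.005,0.4]]]' >/dev/null
python3 -m inch '[[[0,0,0,0,0,0,0.4],[0,0,0,0,0,0,0.4]]]' >/dev/null
python3 - <<'E'
from h import *
np.set_printoptions(precision=4,suppress=True)
go([.532,.297,.098],down(79.5))
i,K,T=grab("wrist")
for t in(60,75):
    print(dark_at(i,K,T,[.535,.312,.109],t,z=.109))
    print(dark_at(i,K,T,[.5135,.4236,.097],t,z=.097))
E
```

```text
t47.7 turn 1 rows [0.0013 0.0017 0.0001] | shift 5 rows [ 0.0005 -0.0004  0.1815]
(array([0.5343, 0.3156]), np.float32(79.12439), 73.06856536865234, 11.894561767578125, np.int32(650))
(array([0.5165, 0.4204]), np.float32(10.57666), 41.80131149291992, 41.796913146972656, np.int32(1639))
(array([0.5328, 0.3158]), np.float32(79.50607), 75.07135772705078, 17.55668830871582, np.int32(987))
(array([0.5159, 0.4168]), np.float32(-86.84746), 49.78077697753906, 44.10365295410156, np.int32(2018))
```

```bash
python3 -m inch '[[[0,0,0.001,0,-0.005,0.18,0.4],[0,0,0,0,0,0.18,0.4],[0,0,0,0,0,0.18,0.4],[0,0,0,0,0,0.18,0.4],[0,0,0,0,0,0.18,0.4],[0,0,0,0,0,0,0.4],[0,0,0,0,0,0,0.4]]]'
python3 -m inch '[[[0,0,0,0,0,0,1],[0,0,0,0,0,0,1],[0,0,0,0,0,0,1],[0,0,0,0,0,0,1],[0,0,0,0,0,0,1],[0,0,0,0,0,0,1],[0,0,0,0,0,0,1]]]'
cat >> h.py <<'E'
def yw():
    p,R,s=pose();print("t%.1f"%s["time"],"yaw %.2f"%np.degrees(np.arctan2(R[1,0],R[0,0])),p,s["wrist_force"],s["torque"])
E
python3 -c "
from h import *
yw()"
```

```text
time: 48.3
ee_pos: [0.5318, 0.2928, 0.1524]
tcp_rot: [[0.189, 0.982, -0.002], [0.982, -0.189, -0.006], [-0.006, -0.001, -1.0]]
wrist_force: [0.8, -0.4, 0.6]
width: 0.594
grasp_force: 0.0
time: 48.88
ee_pos: [0.5314, 0.2963, 0.1591]
tcp_rot: [[0.186, 0.983, 0.003], [0.983, -0.186, -0.001], [0.0, 0.004, -1.0]]
wrist_force: [-7.8, -0.7, 8.1]
width: 0.15
grasp_force: 60.3
t48.9 yaw 79.27 [0.53144095 0.29630078 0.15911265] [-7.75179181 -0.69485414  8.05083133] [-0.0638549   1.34480058 -0.48639848]
```

```bash
python3 -m inch '[[[0,0,0.0714,0,0,0,1],[0,0,0.0714,0,0,0,1],[0,0,0.0714,0,0,0,1],[0,0,0.0714,0,0,0,1],[0,0,0.0714,0,0,0,1],[0,0,0.0714,0,0,0,1],[0,0,0.0714,0,0,0,1],[0,0,0,0,0,0,1],[0,0,0,0,0,0,1],[0,0,0,0,0,0,1]]]' |grep width
python3 -c "
from h import *
yw()"
```

```text
width: 0.146
t49.7 yaw 34.38 [0.53068415 0.29679781 0.15908096] [-9.09345578  0.63271152  8.31745544] [ 0.03946961  1.64468371 -0.1393959 ]
```

```bash
python3 -m inch '[[[0,0,0,0,0,0,0.4],[0,0,0,0,0,0,0.4],[0,0,0,0,0,0,0.4],[0,0,0,0,0,-0.1,0.4],[0,0,0,0,0,-0.2,0.4],[0,0,0,0,0,-0.2,0.4],[0,0,0,0,0,-0.2,0.4],[0,0,0,0,0,-0.2,0.4],[0,0,0,0,0,0,0.4],[0,0,0,0,0,0,0.4]]]' |grep width
python3 - <<'E'
from h import *
np.set_printoptions(precision=4,suppress=True)
yw();i,K,T=grab("wrist")
for t in(55,65):print(dark_at(i,K,T,[.545,.306,.109],t,z=.109))
hsv=cv2.cvtColor(i,cv2.COLOR_RGB2HSV);m=(hsv[...,0]>12)&(hsv[...,0]<28)&(hsv[...,1]>170)&(hsv[...,2]>60);m[250:]=0
n,l,st,c=cv2.connectedComponentsWithStats(m.astype(np.uint8)*255)
for k in range(1,n):
    if st[k,4]>40:
        ys,xs=np.where(l==k);Q=np.array([onz(K,T,(x,y),.05)[:2] for x,y in zip(xs,ys)]);u=np.linalg.svd(Q-Q.mean(0))[2][0];print("noz",st[k],Q.mean(0),np.degrees(np.arctan2(u[1],u[0])))
go([.515,.4225,.22],down(164.5))
E
```

```text
width: 0.6
t50.5 yaw 34.31 [0.5328 0.2962 0.34  ] [-0.3445  0.3402  0.3257] [0.0263 0.0203 0.0497]
(array([0.5213, 0.4144]), np.float32(0.89406586), 46.21116256713867, 39.659942626953125, np.int32(1355))
(array([0.5476, 0.3085]), np.float32(34.872513), 72.68215942382812, 12.897465705871582, np.int32(809))
t50.6 turn 19 rows [ 0.0003  0.0001 -0.0761] | shift 4 rows [0.0629 0.1467 0.0783]
```

The lever measures 34.7°, which is 45° from shut. Next is the timer.

```bash
python3 -m inch '[[[0,0,-0.0761,0,0,0,0.4],[0,0,-0.0761,0,0,0,0.4],[0,0,-0.0761,0,0,0,0.4],[0,0,-0.0761,0,0,0,0.4],[0,0,-0.0761,0,0,0,0.4],[0,0,-0.0761,0,0,0,0.4],[0,0,-0.0761,0,0,0,0.4],[0,0,-0.0761,0,0,0,0.4],[0,0,-0.0761,0,0,0,0.4],[0,0,-0.0761,0,0,0,0.4]]]' >/dev/null
python3 -m inch '[[[0,0,-0.0761,0,0,0,0.4],[0,0,-0.0761,0,0,0,0.4],[0,0,-0.0761,0,0,0,0.4],[0,0,-0.0761,0,0,0,0.4],[0,0,-0.0761,0,0,0,0.4],[0,0,-0.0761,0,0,0,0.4],[0,0,-0.0761,0,0,0,0.4],[0,0,-0.0761,0,0,0,0.4],[0,0,-0.0761,0,0,0,0.4],[0,0,0,0,0,0,0.4]]]' >/dev/null
python3 -m inch '[[[0,0,0,0.0629,0.1467,0.02,0.4],[0,0,0,0.0629,0.1467,0.02,0.4],[0,0,0,0.0629,0.1467,0.02,0.4],[0,0,0,0.0629,0.1467,0.02,0.4],[0,0,0,0,0,0,0.4],[0,0,0,0,0,0,0.4]]]' |grep ee
python3 - <<'E'
from h import *
np.set_printoptions(precision=4,suppress=True)
yw();i,K,T=grab("wrist")
cv2.imwrite("pics/k.png",i[:,:,::-1])
e=proj(K,T,[.5135,.4236,.097]);print(e)
x,y=e.astype(int);g=i.max(2)[y-40:y+44:3,x-44:x+44:2]
for r in g:print("".join(" .:-=+*#%@"[9-min(9,v//22)] for v in r))
E
```

```text
ee_pos: [0.5137, 0.4237, 0.3152]
t52.8 yaw 164.46 [0.5137 0.4237 0.3152] [-0.17  -1.012 -0.302] [0.0721 0.0304 0.0313]
[283.411  195.8075]
*****+=-------------------------------------
*****+=------------==-----------------------
*****+=---------==-----=--------------------
******=---=*+*****+++***+==-----------------
*****+=---+********###%%%%##*==-------------
******=---+******##%%%%%%%%%%%#+=-----------
******=---+*****#%%%%%%%%%%%%%%%*=----------
******=---+****#%%%%%%%#++#%%%%%%*=---------
******=---=***#%%%%%%%%#==#%%%%%%%+--------=
******=---+***#%%%%%%%%#==#%%%%%%%#=-------=
******=---=***#%%%%%%%%#==#%%%%%%%#=-------=
******=---=**#%%%%%%%%%#==#%%%%%%%#=-------=
****#*=---=***#%%%%%%%%#++%%%%%%%%*=-------=
#####*=---=***#%%%%%%%%%%%%%%%%%%#+---------
******=---=****#%%%%%%%%%%%%%%%%%*=---------
******=-----==++*#%%%%%%%%%%%%%#+=----------
******+--------===+#%%%%%%%%%#*=------------
=++***+----------===+#%%%%%%+==-------------
------=-------------=#%%%%%%+---------------
------=--------------*%%%%%#=---------------
------=---------------======----------------
------=-------------------------------------
--------------------------------------------
--------------------------------------------
--------------------------------------------
--------------------------------------------
--------------------------------------------
--------------------------------------------
```

```bash
python3 - <<'E'
from h import *
np.set_printoptions(precision=4,suppress=True)
i=cv2.imread("pics/k.png").max(2);_,K,T=grab("wrist");W=lambda u,v,z=.097:onz(K,T,(u,v),z)[:2]
# mark
s=i[150:196,270:305].astype(int);m=s>60
n,l,st,c=cv2.connectedComponentsWithStats((m*255).astype(np.uint8))
for k in range(1,n):
    if 10<st[k,4]<200 and st[k,0]>2:
        ys,xs=np.where(l==k);Q=np.array([W(x+270,y+150) for x,y in zip(xs,ys)]);u=np.linalg.svd(Q-Q.mean(0))[2][0];print("mark",st[k],Q.mean(0),np.degrees(np.arctan2(u[1],u[0])),np.ptp((Q-Q.mean(0))@u))
y0=int(195.8);
for v in(204,207,210):
    r=i[v,265:310].astype(int);xs=np.where(r<45)[0]+265;print(v,xs.min(),xs.max(),W((xs.min()+xs.max())/2,v),np.linalg.norm(W(xs.min()-.5,v)-W(xs.max()+.5,v)))
col=i[150:230,288];d=np.where(col<45)[0]+150;print(d.min(),d.max(),W(288,d.max()+.5),W(288,d.min()-.5))
d=np.where(i[150:200,288]>60)[0]+150;print(d)
# disc extents at z=.061 row 178
r=i[178,230:340].astype(int);xs=np.where(r<45)[0]+230;print("disc",xs.min(),xs.max(),W((xs.min()+xs.max())/2,178,.061))
E
```

```text
mark [16 25  5 18 86] [0.5037 0.4303] -15.292900498886109 0.017246368952481873
204 280 294 [0.5238 0.4237] 0.015227734875554101
207 282 293 [0.527  0.4234] 0.012219463133437898
210 282 292 [0.53  0.422] 0.011235960125870787
167 213 [0.5339 0.422 ] [0.4873 0.4348]
[150 151 152 153 154 155 156 157 158 159 160 161 162 163 164 165 175 176
 177 178 179 180 181 182 183 184 185 186 187 188 189 190 191 192]
disc 269 304 [0.5048 0.4287]
```

```bash
python3 -c "
from h import *
go([.513,.4275,.087],down(164.7))"
```

```text
t52.9 turn 1 rows [-0.0027  0.0021 -0.0039] | shift 5 rows [0.0031 0.0049 0.1761]
```

```bash
python3 -m inch '[[[-0.0027,0.002,-0.004,0.015,0.024,0.176,0.4],[0,0,0,0,0,0.176,0.4],[0,0,0,0,0,0.176,0.4],[0,0,0,0,0,0.176,0.4],[0,0,0,0,0,0.15,0.4],[0,0,0,0,0,0,0.4],[0,0,0,0,0,0,0.4]]]'
python3 -c "
from h import *
go([.513,.4275,.087],down(164.7));yw()"
```

```text
time: 53.45
ee_pos: [0.513, 0.4261, 0.1456]
tcp_rot: [[-0.964, 0.264, -0.002], [0.264, 0.964, -0.001], [0.002, -0.002, -1.0]]
wrist_force: [-0.5, 0.6, 0.6]
width: 0.603
grasp_force: 0.0
t53.5 turn 1 rows [-0.0012 -0.0011 -0.0003] | shift 1 rows [0.0019 0.0065 0.0232]
t53.5 yaw 164.67 [0.51302048 0.42614818 0.14564312] [-0.51182715  0.60348543  0.61206599] [-0.02489172  0.03149     0.00709174]
```

```bash
python3 -m inch '[[[0,0,0,0.002,0.0065,0.02,0.4],[0,0,0,0,0,0,0.4],[0,0,0,0,0,0,1],[0,0,0,0,0,0,1],[0,0,0,0,0,0,1],[0,0,0,0,0,0,1],[0,0,0,0,0,0,1],[0,0,0,0,0,0,1],[0,0,0,0,0,0,1]]]' |grep -E "width|grasp"
python3 -c "
from h import *
yw()"
python3 -m inch '[[[0,0,-0.015,0,0,0,1],[0,0,-0.01,0,0,0,1],[0,0,0,0,0,0,1],[0,0,0,0,0,0,1]]]' >/dev/null
python3 -c "
from h import *
yw()"
```

```text
width: 0.16
grasp_force: 61.4
t54.2 yaw 164.75 [0.5135739  0.42798752 0.14490068] [-1.32606278 -4.67005673  3.61550222] [-0.77961877  0.21613598 -0.19563834]
t54.5 yaw 166.90 [0.51353921 0.42793629 0.14485953] [-2.43356476 -4.92998539  4.49857385] [-0.75119001  0.31744371 -0.72160681]
```

```bash
python3 -m inch '[[[0,0,0.008,0,0,0.02,1],[0,0,0,0,0,0.02,1],[0,0,0,0,0,0.01,1],[0,0,0,0,0,0,1],[0,0,0,0,0,0,1],[0,0,0,0,0,0,1]]]' >/dev/null
python3 -c "
from h import *
yw()"
```

```text
t55.0 yaw 166.21 [0.51360866 0.42798347 0.1379806 ] [-5.16222776 -7.3487164  11.89978605] [-1.27741172  0.96742416 -0.63865755]
```

```bash
python3 -m inch '[[[0,0,0,0,0,0.02,1],[0,0,0,0,0,0,1],[0,0,0,0,0,0,1],[0,0,0,0,0,0,1]]]' >/dev/null
python3 -c "
from h import *
yw()"
```

```text
t55.4 yaw 166.21 [0.51364865 0.42800284 0.13781786] [ -9.31565892 -10.94310416  24.95243857] [-1.91399593  1.75018016 -0.66468377]
```

```bash
python3 -m inch '[[[0,0,0.07,0,0,0,1],[0,0,0.07,0,0,0,1],[0,0,0.07,0,0,0,1],[0,0,0.07,0,0,0,1],[0,0,0.07,0,0,0,1],[0,0,0.07,0,0,0,1],[0,0,0.07,0,0,0,1],[0,0,0.07,0,0,0,1],[0,0,0.07,0,0,0,1],[0,0,0.07,0,0,0,1]]]' >/dev/null
python3 -c "
from h import *
yw()"
python3 -m inch '[[[0,0,0.07,0,0,0,1],[0,0,0.03,0,0,0,1],[0,0,0,0,0,0,1],[0,0,0,0,0,0,1]]]' >/dev/null
python3 -c "
from h import *
yw()"
```

```text
t56.2 yaw 103.03 [0.51438125 0.42854372 0.13779962] [-6.28392516 -9.14966511 21.63083441] [-1.73505471  1.26084643  0.03349393]
t56.5 yaw 94.31 [0.51456347 0.42852803 0.13784382] [-6.36931765 -9.80983916 22.52022651] [-1.72946957  1.21130185 -0.03166766]
```

```bash
python3 -m inch '[[[0,0,0.025,0,0,0,1],[0,0,0.015,0,0,0,1],[0,0,0,0,0,0,1],[0,0,0,0,0,0,1]]]' >/dev/null
python3 -c "
from h import *
yw()"
python3 -m inch '[[[0,0,0.02,0,0,0,1],[0,0,0,0,0,0,1],[0,0,0,0,0,0,1]]]' >/dev/null
python3 -c "
from h import *
yw()"
```

```text
t56.9 yaw 90.71 [0.51460949 0.42854196 0.13781988] [-6.44722766 -8.83838054 22.55054183] [-1.75180549  1.17095314 -0.01825317]
t57.1 yaw 88.93 [0.51464478 0.42852027 0.13785708] [-6.87162163 -8.9762157  22.64985653] [-1.77993834  1.1814499   0.03256909]
```

```bash
python3 -m inch '[[[0,0,0.02,0,0,0,1],[0,0,0,0,0,0,1],[0,0,0,0,0,0,1]]]' >/dev/null
python3 -c "
from h import *
yw()"
python3 -m inch '[[[0,0,0.02,0,0,0,1],[0,0,0,0,0,0,1],[0,0,0,0,0,0,1]]]' >/dev/null
python3 -c "
from h import *
yw()"
```

```text
t57.4 yaw 87.22 [0.51465919 0.42850151 0.13781547] [-6.47343383 -9.18522722 22.57658808] [-1.80832219  1.1821951   0.57156825]
t57.6 yaw 85.51 [0.51466271 0.4285219  0.13786434] [-6.49501988 -9.0889979  22.91537646] [-1.85249833  1.0798722   1.0548161 ]
```

```bash
python3 -m inch '[[[0,0,0.012,0,0,0,1],[0,0,0,0,0,-0.03,1],[0,0,0,0,0,-0.03,1],[0,0,0,0,0,-0.01,1],[0,0,0,0,0,0,1],[0,0,0,0,0,0,1]]]' >/dev/null
python3 -c "
from h import *
yw()"
python3 -m inch '[[[0,0,-0.025,0,0,0,1],[0,0,0,0,0,0,0.4],[0,0,0,0,0,0,0.4],[0,0,0,0,0,0,0.4],[0,0,0,0,0,0,0.4],[0,0,0,0,0,-0.1,0.4],[0,0,0,0,0,-0.2,0.4],[0,0,0,0,0,-0.2,0.4],[0,0,0,0,0,-0.2,0.4],[0,0,0,0,0,-0.2,0.4]]]' |grep -E "width|force"
python3 -m inch '[[[0,0,0,0,0,-0.1,0.4],[0,0,0,0,0,0,0.4],[0,0,0,0,0,0,0.4]]]' >/dev/null
python3 - <<'E'
from h import *
yw();i,K,T=grab("wrist");np.set_printoptions(precision=4,suppress=True)
e=proj(K,T,[.513,.4275,.097]);x,y=e.astype(int);i=i.max(2)
for r in i[max(y-40,0):y+44:3,x-44:x+44:2]:print("".join(" .:-=+*#%@"[9-min(9,v//22)] for v in r))
b,K,T=grab("top")
m=((b[100:250,205:255].max(2)<22)*255).astype(np.uint8);n,l,st,c=cv2.connectedComponentsWithStats(m)
print([(st[k].tolist()) for k in range(1,n) if st[k,4]>25])
E
```

```text
t58.1 yaw 84.42 [0.51459858 0.42844957 0.14504413] [ 3.39748261 -4.02943591  3.27022308] [-0.94104507 -0.40144418  1.38688197]
wrist_force: [0.6, 1.3, 0.3]
width: 0.602
grasp_force: 0.0
t59.2 yaw 86.51 [0.51317912 0.42949193 0.34582501] [ 0.32585721  0.2220559  -0.66050791] [-0.04187873  0.02829946  0.02919524]
--------=----------------=---------=======--
-------==--------------------------------==-
-------==-----------=====---------------=---
-------=----------===========--------------=
-------=-------=================------------
------==-----======+*####*+=====----------=-
------==----=====*%%%%%%%%%%*+====--------=-
-----==----====+#%%%%%#%%%%%%%*====------=--
-----==----===+%%%%%%#=+%%%%%%%*===------=--
-----==---====#%%%%%%#=+#%%%%%%#+==---------
----==----===*%%%%%%%#==#%%%%%%%*===----=---
-----=----===*%%%%%%%%==#%%%%%%%*===----=---
----==----===*%%%%%%%%++#%%%%%%%*==---------
----=------==*%%%%%%%%%%%%%%%%%#+==----=----
---==------==+#%%%%%%%%%%%%%%%%*==-----=----
---==-------==+#%%%%%%%%%%%%%#+===----=-----
---==--------==+##%%%%%%%%%%*===------=-----
---=-----------=+*##%%%%%%#+===------==-----
--==------------=***%%%%%%*=---------=------
--=**++===-------***#%%%##+----------=------
--=*********+++==******=------------=-------
----===+++*************==-----------=-------
----------===+*************++==----==-------
--------------=+++++++****#*****+==---------
-----------------------===*+++++------------
-------------------------=+=----------------
-------------------------=+=----------------
--------------------------+=----------------
[[14, 55, 11, 18, 128], [3, 67, 19, 18, 169], [15, 86, 11, 16, 125], [16, 118, 11, 14, 107]]
```

```bash
python3 - <<'E'
from h import *
np.set_printoptions(precision=1,suppress=True)
for n,(x0,x1,y0,y1) in(("top",(205,255,148,250)),("side",(215,315,120,200))):
    b,K,T=grab(n)
    for w in(.074,.037,0,-.074):
        print(n,w,"rim",proj(K,T,[*well(w),.105]),"top upright",proj(K,T,[*well(w),.19]))
    print(x0,y0)
    for r in b.max(2)[y0:y1:2,x0:x1]:print("".join(" .:-=+*#%@"[9-min(9,v//11)] for v in r))
E
```

```text
top 0.074 rim [225.7 168.1] top upright [221.3 157.6]
top 0.037 rim [226.  182.8] top upright [221.6 173.4]
top 0 rim [226.3 197.7] top upright [221.9 189.5]
top -0.074 rim [227.  228.1] top upright [222.6 222.3]
205 148
.                      ....:-+++.                 
.                       -++++++++.                
.                         :::                     
.            .=*+**+:                             
.            =%%%%%%%:                            
.            -#%%%%%%*.                           
.            -#%%@%@@@*:... :                     
.         .:.:*%%@@%@%@#+++.:=--:::--------       
.    :---=-=.-*%%%@@%%@%##*.:+=----------=+:..    
  .::=**+---.-**#@@@@@@%%##+=+*=----------+*+=:   
.:*%%%%%@@*=.-+**#@%%%@%@#**+**+=---------+++++:..
==#%%%%%@@@@*+**#*%%%%@@%#*++**#+==-----=-+**++::.
..+%%@%%@@@@@@%##*#######**++**#***####+==+*+++.  
  .-*%%@@@@@@%@@@#*=----=--:=**##*#*********+++.  
     -*%@@%@%@@%%@%*---:--=  =###*********#*+=+.  
     :-==#%@%@@@%@@%@##****:.+*#***#**#**##*+++=+:
     :----=*%@@%@@%%@@#****: =*#************+++++=
     :------
[... 5281 characters left out ...]
=         .=*++**+***+****+***+**+***+*+*****++++*++*******+++++*+****+*#####*+*+*++-::::.         
.    :::-:::=*+++**+*+**+++**+*********++*++**+++*++++++*+***#**#**#**++*+++++******+-:::::.        
     ==--:::-****+******+++*+**+*++++++**++**++****#####*++****+++*++++*++*++++***+*=:::::::        
     :##*::::=**********++*+***+****+********#****+++++*++++*++*++**********#*#**##*+:::::::::      
     =#*::::-*#+***+*********+***#####***+***+*++*++++**+*****++**#*#####*#**#****#*=:::::::::      
+-   =*-:::::##**+*****#####**++***+++*++***++*++*******#*#######***#####*######*##*:::::::--==     
=+===+=+:::=****+*#*******++*+**+++*****+******#**####*#**#######**########*#*####*==++***###*=
```

```bash
python3 -c "
from workcell import order
print(order.job_done())"
```

```text
the job is handed in; nothing more can be done
None
```

The job is handed in (no verdict came back). I shut the tap, stood all four stirrers glass end down in wells (one leans), set the tap half open (measured about 45°), then pressed the timer knob down, turned it to its stop and let it spring up, without reaching for the jar or bottle.

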